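# Lay the table grill ready for lighting

## Task

Get the table grill ready: lift the orange draught slider out of its notch and drop it fully into the notch beside the red tab, and build all the kindling sticks into a crosswise tower centred on the hearth, two to a layer (an odd one goes on top by itself), with the first layer parallel to the draught slide and the next across it. Only when both are done, turn the valve lever until it stands over the red pointer. The match tin must end up lying flat in the white dish; do not disturb the other things on the table.

Things in the scene. Friction and masses are not known exactly. Their poses are not given: they have to be found in the camera images.
- grill: fixed table grill, one unit: hearth, draught slide, air valve. Origin: on the table under the hearth's centre; x runs along the slide away from its first notch, y from the hearth towards the slide, z up. The slide's centre line is at y = +165 mm, the valve's axis at x = -80, y = +270 mm
- hearth (a point): centre of the top of the hearth, a flat dark steel square 200 x 200 mm, 30 mm above the table; axes as the grill's
- first_notch (a point): floor centre of the slide's first notch, 12 mm above the table; axes as the grill's. The slide is an aluminium channel 18 mm wide inside, walls up to 55 mm above the table, along +x. Four notches 36 mm apart, each 24 mm long, parted by steel teeth 12 mm thick, tops 32 mm above the table
- slider_knob (a point): centre of the orange knob of the loose draught slider. Knob 34 mm along the slide, 22 mm across it, 34 mm tall; below it a steel blade 18 mm along the slide, 14 mm across, 56 mm long. Seated, this point is 85 mm above the table; lift it 22 to 35 mm to pass over the teeth while the blade stays within the channel. It starts in the first notch; 90 g
- tab_red_mid (a point): centre of the top of the red tab, 22 x 22 mm, 51 mm above the table on the ledge beside the slide; it marks the notch level with it along the slide (the notch centre is 28 mm away in the tab's -y; axes parallel to the grill's). White tabs mark the other notches
- lever (a joint): air valve lever angle about the vertical, rad: 0 shut (lever along the grill's +x), growing counter-clockwise seen from above to 1.57 (lever along +y). Stays where it is left; needs about 2 N at the grip
- lever_grip (a point): grip point of the black valve lever, 75 mm from the valve's axis and 84 mm above the table, half-way up the lever; x points outward along the lever. The lever reaches 100 mm from the axis, is 16 mm wide and 24 mm tall (72 to 96 mm above the table)
- pointer_tip (a point): outer tip of the red pointer, a fixed flat red arm 12 mm wide under the lever, 130 mm from the valve's axis, 50 mm above the table; x points outward from the valve's axis. It shows where the lever must stand
- dish_in (a point): centre of the inner floor (5 mm above the table) of a fixed white rectangular dish, inside 105 mm along x and 155 mm along y, rim 14 mm above the table
- tin_mid (a point): centre of the red match tin, 100 mm long (x) x 42 mm wide (y) x 22 mm high with a brass band, 90 g, lying on the table in front of the grill
- stick1_mid (a point): centre of kindling stick 1, pale wood, 140 mm long (x) x 22 x 22 mm, 45 g, at first on the 4 mm thick blue place mat. 4 to 6 sticks are there, the others absent. In the tower the two sticks of a layer lie 90 mm apart, centre to centre, evenly either side of the hearth's centre
- stick2_mid (a point): centre of kindling stick 2, pale wood, 140 mm long (x) x 22 x 22 mm, 45 g, at first on the 4 mm thick blue place mat. 4 to 6 sticks are there, the others absent. In the tower the two sticks of a layer lie 90 mm apart, centre to centre, evenly either side of the hearth's centre
- stick3_mid (a point): centre of kindling stick 3, pale wood, 140 mm long (x) x 22 x 22 mm, 45 g, at first on the 4 mm thick blue place mat. 4 to 6 sticks are there, the others absent. In the tower the two sticks of a layer lie 90 mm apart, centre to centre, evenly either side of the hearth's centre
- stick4_mid (a point): centre of kindling stick 4, pale wood, 140 mm long (x) x 22 x 22 mm, 45 g, at first on the 4 mm thick blue place mat. 4 to 6 sticks are there, the others absent. In the tower the two sticks of a layer lie 90 mm apart, centre to centre, evenly either side of the hearth's centre
- stick5_mid (a point): centre of kindling stick 5, pale wood, 140 mm long (x) x 22 x 22 mm, 45 g, at first on the 4 mm thick blue place mat. 4 to 6 sticks are there, the others absent. In the tower the two sticks of a layer lie 90 mm apart, centre to centre, evenly either side of the hearth's centre
- stick6_mid (a point): centre of kindling stick 6, pale wood, 140 mm long (x) x 22 x 22 mm, 45 g, at first on the 4 mm thick blue place mat. 4 to 6 sticks are there, the others absent. In the tower the two sticks of a layer lie 90 mm apart, centre to centre, evenly either side of the hearth's centre
- mug: blue mug with a handle, 80 mm wide, 90 mm high; a bystander, origin at its underside
- oil: green oil bottle, 60 mm wide, 200 mm high; a bystander, origin at its underside
- bowl: white bowl, 130 mm wide, 50 mm high; a bystander, origin at its underside
- salt: small glass salt jar, 50 mm wide, 60 mm high; a bystander, origin at its underside
- mill: dark wooden pepper mill, 54 mm wide, 140 mm high; a bystander, origin at its underside
- spoon: wooden spoon, 200 mm long, lying on the table; a bystander
There are look-alikes about, which are no part of the job. Leave any pink or yellow look-alike of the part that bears stick1_mid alone.

How it is judged (in metres and radians):
On the way, in this order (a step that is already met when the one before it is completed fails the run):
1. the slider is seated in the notch beside the red tab and every stick lies in the crosswise tower on the hearth (x of slider_knob in the frame of tab_red_mid between -0.008 and 0.008 m and z of slider_knob in the frame of grill between -0.091 and 0.091 m and y of slider_knob in the frame of tab_red_mid between -0.036 and 0.036 m and angle between slider_knob's own z axis and vertical below 0.2 rad and ((z of stick1_mid in the frame of grill between 0.035 and 0.047 m and x of stick1_mid in the frame of grill between -0.025 and 0.025 m and angle between the x axis of stick1_mid and the x axis of grill, either way round below 0.2 rad and y of stick1_mid in the frame of grill between 0.034 and 0.055 m) or (z of stick1_mid in the frame of grill between 0.035 and 0.047 m and x of stick1_mid in the frame of grill between -0.025 and 0.025 m and angle between the x axis of stick1_mid and the x axis of grill, either way round below 0.2 rad and y of stick1_mid in the frame of grill between -0.055 and -0.034 m) or (z of stick1_mid in the frame of grill between 0.057 and 0.069 m and y of stick1_mid in the frame of grill between -0.025 and 0.025 m and angle between the x axis of stick1_mid and the y axis of grill, either way round below 0.2 rad and x of stick1_mid in the frame of grill between 0.034 and 0.055 m) or (z of stick1_mid in the frame of grill between 0.057 and 0.069 m and y of stick1_mid in the frame of grill between -0.025 and 0.025 m and angle between the x axis of stick1_mid and the y axis of grill, either way round below 0.2 rad and x of stick1_mid in the frame of grill between -0.055 and -0.034 m) or (z of stick1_mid in the frame of grill between 0.079 and 0.091 m and x of stick1_mid in the frame of grill between -0.025 and 0.025 m and angle between the x axis of stick1_mid and the x axis of grill, either way round below 0.2 rad and y of stick1_mid in the frame of grill between -0.055 and 0.055 m)) and ((z of stick2_mid in the frame of grill between 0.035 and 0.047 m and x of stick2_mid in the frame of grill between -0.025 and 0.025 m and angle between the x axis of stick2_mid and the x axis of grill, either way round below 0.2 rad and y of stick2_mid in the frame of grill between 0.034 and 0.055 m) or (z of stick2_mid in the frame of grill between 0.035 and 0.047 m and x of stick2_mid in the frame of grill between -0.025 and 0.025 m and angle between the x axis of stick2_mid and the x axis of grill, either way round below 0.2 rad and y of stick2_mid in the frame of grill between -0.055 and -0.034 m) or (z of stick2_mid in the frame of grill between 0.057 and 0.069 m and y of stick2_mid in the frame of grill between -0.025 and 0.025 m and angle between the x axis of stick2_mid and the y axis of grill, either way round below 0.2 rad and x of stick2_mid in the frame of grill between 0.034 and 0.055 m) or (z of stick2_mid in the frame of grill between 0.057 and 0.069 m and y of stick2_mid in the frame of grill between -0.025 and 0.025 m and angle between the x axis of stick2_mid and the y axis of grill, either way round below 0.2 rad and x of stick2_mid in the frame of grill between -0.055 and -0.034 m) or (z of stick2_mid in the frame of grill between 0.079 and 0.091 m and x of stick2_mid in the frame of grill between -0.025 and 0.025 m and angle between the x axis of stick2_mid and the x axis of grill, either way round below 0.2 rad and y of stick2_mid in the frame of grill between -0.055 and 0.055 m)) and ((z of stick3_mid in the frame of grill between 0.035 and 0.047 m and x of stick3_mid in the frame of grill between -0.025 and 0.025 m and angle between the x axis of stick3_mid and the x axis of grill, either way round below 0.2 rad and y of stick3_mid in the frame of grill between 0.034 and 0.055 m) or (z of stick3_mid in the frame of grill between 0.035 and 0.047 m and x of stick3_mid in the frame of grill between -0.025 and 0.025 m and angle between the x axis of stick3_mid and the x axis of grill, either way round below 0.2 rad and y of stick3_mid in the frame of grill between -0.055 and -0.034 m) or (z of stick3_mid in the frame of grill between 0.057 and 0.069 m and y of stick3_mid in the frame of grill between -0.025 and 0.025 m and angle between the x axis of stick3_mid and the y axis of grill, either way round below 0.2 rad and x of stick3_mid in the frame of grill between 0.034 and 0.055 m) or (z of stick3_mid in the frame of grill between 0.057 and 0.069 m and y of stick3_mid in the frame of grill between -0.025 and 0.025 m and angle between the x axis of stick3_mid and the y axis of grill, either way round below 0.2 rad and x of stick3_mid in the frame of grill between -0.055 and -0.034 m) or (z of stick3_mid in the frame of grill between 0.079 and 0.091 m and x of stick3_mid in the frame of grill between -0.025 and 0.025 m and angle between the x axis of stick3_mid and the x axis of grill, either way round below 0.2 rad and y of stick3_mid in the frame of grill between -0.055 and 0.055 m)) and ((z of stick4_mid in the frame of grill between 0.035 and 0.047 m and x of stick4_mid in the frame of grill between -0.025 and 0.025 m and angle between the x axis of stick4_mid and the x axis of grill, either way round below 0.2 rad and y of stick4_mid in the frame of grill between 0.034 and 0.055 m) or (z of stick4_mid in the frame of grill between 0.035 and 0.047 m and x of stick4_mid in the frame of grill between -0.025 and 0.025 m and angle between the x axis of stick4_mid and the x axis of grill, either way round below 0.2 rad and y of stick4_mid in the frame of grill between -0.055 and -0.034 m) or (z of stick4_mid in the frame of grill between 0.057 and 0.069 m and y of stick4_mid in the frame of grill between -0.025 and 0.025 m and angle between the x axis of stick4_mid and the y axis of grill, either way round below 0.2 rad and x of stick4_mid in the frame of grill between 0.034 and 0.055 m) or (z of stick4_mid in the frame of grill between 0.057 and 0.069 m and y of stick4_mid in the frame of grill between -0.025 and 0.025 m and angle between the x axis of stick4_mid and the y axis of grill, either way round below 0.2 rad and x of stick4_mid in the frame of grill between -0.055 and -0.034 m) or (z of stick4_mid in the frame of grill between 0.079 and 0.091 m and x of stick4_mid in the frame of grill between -0.025 and 0.025 m and angle between the x axis of stick4_mid and the x axis of grill, either way round below 0.2 rad and y of stick4_mid in the frame of grill between -0.055 and 0.055 m)) and ((z of stick5_mid in the frame of grill between 0.035 and 0.047 m and x of stick5_mid in the frame of grill between -0.025 and 0.025 m and angle between the x axis of stick5_mid and the x axis of grill, either way round below 0.2 rad and y of stick5_mid in the frame of grill between 0.034 and 0.055 m) or (z of stick5_mid in the frame of grill between 0.035 and 0.047 m and x of stick5_mid in the frame of grill between -0.025 and 0.025 m and angle between the x axis of stick5_mid and the x axis of grill, either way round below 0.2 rad and y of stick5_mid in the frame of grill between -0.055 and -0.034 m) or (z of stick5_mid in the frame of grill between 0.057 and 0.069 m and y of stick5_mid in the frame of grill between -0.025 and 0.025 m and angle between the x axis of stick5_mid and the y axis of grill, either way round below 0.2 rad and x of stick5_mid in the frame of grill between 0.034 and 0.055 m) or (z of stick5_mid in the frame of grill between 0.057 and 0.069 m and y of stick5_mid in the frame of grill between -0.025 and 0.025 m and angle between the x axis of stick5_mid and the y axis of grill, either way round below 0.2 rad and x of stick5_mid in the frame of grill between -0.055 and -0.034 m) or (z of stick5_mid in the frame of grill between 0.079 and 0.091 m and x of stick5_mid in the frame of grill between -0.025 and 0.025 m and angle between the x axis of stick5_mid and the x axis of grill, either way round below 0.2 rad and y of stick5_mid in the frame of grill between -0.055 and 0.055 m)) and ((z of stick6_mid in the frame of grill between 0.035 and 0.047 m and x of stick6_mid in the frame of grill between -0.025 and 0.025 m and angle between the x axis of stick6_mid and the x axis of grill, either way round below 0.2 rad and y of stick6_mid in the frame of grill between 0.034 and 0.055 m) or (z of stick6_mid in the frame of grill between 0.035 and 0.047 m and x of stick6_mid in the frame of grill between -0.025 and 0.025 m and angle between the x axis of stick6_mid and the x axis of grill, either way round below 0.2 rad and y of stick6_mid in the frame of grill between -0.055 and -0.034 m) or (z of stick6_mid in the frame of grill between 0.057 and 0.069 m and y of stick6_mid in the frame of grill between -0.025 and 0.025 m and angle between the x axis of stick6_mid and the y axis of grill, either way round below 0.2 rad and x of stick6_mid in the frame of grill between 0.034 and 0.055 m) or (z of stick6_mid in the frame of grill between 0.057 and 0.069 m and y of stick6_mid in the frame of grill between -0.025 and 0.025 m and angle between the x axis of stick6_mid and the y axis of grill, either way round below 0.2 rad and x of stick6_mid in the frame of grill between -0.055 and -0.034 m) or (z of stick6_mid in the frame of grill between 0.079 and 0.091 m and x of stick6_mid in the frame of grill between -0.025 and 0.025 m and angle between the x axis of stick6_mid and the x axis of grill, either way round below 0.2 rad and y of stick6_mid in the frame of grill between -0.055 and 0.055 m))), for 0.3 s.
2. after that, the valve lever stands over the red pointer (angle between the x axis of lever_grip and the x axis of pointer_tip, either way round below 0.087 rad), for 0.3 s.
At the end, for the whole second after the job is handed in: Slider seated by the red tab (8 mm). Sticks: layers 1 and 3 along the slide, 2 across (0.2 rad), middles within 25 mm of the hearth centre lengthwise, 34-55 mm aside (layer 3: up to 55), height within 6 mm. Lever within 0.087 rad of the pointer. Tin flat in the dish. All at rest (all of step 1 and angle between the x axis of lever_grip and the x axis of pointer_tip, either way round below 0.087 rad and x of tin_mid in the frame of dish_in between -0.042 and 0.042 m and y of tin_mid in the frame of dish_in between -0.055 and 0.055 m and z of tin_mid in the frame of dish_in between -0.016 and 0.016 m and angle between tin_mid's own z axis and vertical below 0.15 rad and linear speed of each of stick1, stick2, stick3, stick4, stick5, stick6, tin, slider below 0.02 m/s); the robot touches nothing.
It fails at once if a bystander (mug, oil bottle, bowl, salt jar, pepper mill, spoon) is moved more than 40 mm or knocked over (distance of any of mug, oil, bowl, salt, mill, spoon from where it was at the start of the episode above 0.04 m or angle between any of mug, oil, bowl, salt, mill's own z axis and vertical above 0.5 rad).
Of stick1, stick2, stick3, stick4, stick5, stick6 only 4 to 6 are there at a start; the rules pass over those that are not, and their reading is None.
At some moment in a run one of tin may be knocked a few centimetres aside while the robot is not near it.
Once in a run the grip may slacken for a moment while it holds something.
It also fails if it takes over 200 s, if anything falls off the work surface, if the arm or the gripper's body presses on something with over 40 N, if the wrist force passes 120 N, or if a joint passes its speed limit or range.

## Robot

A 6-joint arm with a two-finger parallel gripper is mounted at the origin on the work surface. World frame = base frame: x ahead of the robot, y to its left, z up, the work surface at z = 0. Lengths are in m, angles in degrees, forces in N, time in s.
With the tool pointing down it reaches from about 0.3 to 0.875 m from the base axis. Payload 6.4 kg.
Tool frame: the origin (TCP) lies at the very end of the fingers, on their centre line; the grasp point (between the pads) lies 19 mm behind it (ctrl.pinch_z is the distance from the TCP to the grasp point, in m); z points along the fingers, y is the line along which they close (so a half turn about z gives the same grasp; the last joint's range is limited). The gripper opens to 85 mm and grips with 20 to 120 N. Pads are 22 mm wide; open, the fingers measure 114 mm over their backs; the gripper's body (76 mm by 85 mm) begins 54 mm behind the grasp point. The pads swing forward as they close: fully open they stand 13 mm farther back than shut.
Start: joints at [52.924, 10.359, 92.074, -0, 77.567, -11.82], TCP at [0.245, 0.52, 0.231] pointing down, gripper open.
Joint ranges: [-171.53, 171.53], [-51.25, 118.39], [17.06, 147.69], [-65.23, 245.23], [0, 150.52], [-178.68, 178.68]. Speed limits (degrees/s): [147.25, 147.25, 172.46, 180, 180, 180].

## Interface

Orientations are given as a 3x3 rotation matrix whose columns are the frame's x, y, z axes.
In Python, from cell import readout, vision, ticket, ctrl gives the robot as it stands.
- The arm moves only by the tool step_arm, never from a script. Its argument "commands" is a list of rows, each an object with "dp": the shift along the tool's x, y, z in units of 30 mm (1.0 is 30 mm), a list of three; "delta_rot": the turn, a rotation vector about the tool's x, y, z in units of 6 degrees (1.0 is 6 degrees), a list of three; "fingers": the closure in counts, from 0 (fully open) to 255 (shut). A call has 1 to 20 rows; each row is the pose to reach, as a shift and turn from the pose commanded when the call began, along the tool's axes at that moment; what a row does not reach only later rows make up. A row lasts 1/12 s, in which the tool goes at most 41.7 mm and 7.16 degrees, less where a joint would pass 70% of its speed; a pose out of reach is approached as far as the arm can. A call with a gripper value outside its range is refused whole. The fingers move at their own pace and stop on an object; "squeeze" is the grip in N (left out, the last holds). Time passes only in rows, so rows that repeat a pose let the fingers close. It gives the time, the measured TCP pose, the force, the opening and the grip force at its end, in the units of the state.
- readout.observe(): the state, without advancing time (a new reading comes with each control period).
- vision.read_camera(name): name is "scene" or "top"; returns (picture, depth): 384x512x3 uint8, blue, green, red; 384x512 float32, m along the optical axis (not along the pixel's ray), 0 where there is no reading.
- vision.camera_model(name): a dict with "intrinsics" (3x3 intrinsics, pixels), "eye" and "attitude" of the camera in the world. Camera axes: x right, y up, looking along -z (the intrinsics and any distortion apply to the point x, -y, -z); pixel columns grow to the right and rows downward; lengths in m; the calibration is good to about 2 mm. A picture is of the moment at which its call begins. camera_model takes no time and is no camera call.
- ticket.sign_off(): hands the job in; it is judged then, once.
The state is a dict: "time_s": time; "joint_positions": joint angles; "joint_velocities": joint speeds; "joint_efforts": joint torques, N m; "ee_pos": TCP position; "ee_rot": TCP orientation; "contact_force": force on the tool from outside, world axes, zero at the start; "torque": the same for the moment, N m; "finger_gap": finger opening in m; "grasp_force": force on a finger pad.
Only numpy, scipy, OpenCV 4.12 (cv2) and the standard library are available. Lean on these libraries where they do the work, as an engineer would, in place of code of your own. Each camera call takes 0.05 s, during which the arm holds its last target. There are 200 camera calls.

## Working session

There is one attempt and no reset: what is moved stays moved. The work goes in short steps, Python scripts to look and compute and a tool call to move; the robot and the scene stay as the last step left them, time stands still between calls to the robot, and variables do not carry over. Pictures are saved under pics/ and viewed, at most 14 in all, crops included, and the job is handed in when it is done.

Besides the shell and the picture viewer there is one more tool, called after ">>>" by a JSON object that holds its "method" and its "body". step_arm: Moves the arm, as the interface text tells. Its arguments: {"type":"object","properties":{"commands":{"type":"array","items":{"type":"object","properties":{"dp":{"type":"array","items":{"type":"number"}},"delta_rot":{"type":"array","items":{"type":"number"}},"fingers":{"type":"number"}}}},"squeeze":{"type":"number"}},"required":["commands"]}

```bash
mkdir -p pics; ls
cat > h.py <<'E'
import numpy as np, cv2
from cell import readout, vision, ticket, ctrl
def grab(n):
    p,d=vision.read_camera(n); np.savez(f'{n}.npz',p=p,d=d); return p,d
def pts(n,d):
    m=vision.camera_model(n); K=np.array(m['intrinsics']); R=np.array(m['attitude']); e=np.array(m['eye'])
    v,u=np.mgrid[:d.shape[0],:d.shape[1]]
    X=(u-K[0,2])/K[0,0]*d; Y=(v-K[1,2])/K[1,1]*d
    return np.stack([X,-Y,-d],-1)@R.T+e
def proj(n,P):
    m=vision.camera_model(n); K=np.array(m['intrinsics']); R=np.array(m['attitude']); e=np.array(m['eye'])
    c=(np.atleast_2d(P)-e)@R; return np.stack([K[0,0]*c[:,0]/-c[:,2]+K[0,2], K[1,1]*-c[:,1]/-c[:,2]+K[1,2]],-1)
E
python3 - <<'E'
from h import *
for n in ('top','scene'):
    p,d=grab(n); cv2.imwrite(f'pics/{n}0.png',cv2.resize(p,(800,600),interpolation=cv2.INTER_CUBIC)); print(vision.camera_model(n), (d>0).mean())
print(readout.observe(), ctrl.pinch_z)
E
```

```text
pics
{'intrinsics': array([[430.29908257,   0.        , 254.03814016],
       [  0.        , 430.29908257, 191.02839482],
       [  0.        ,   0.        ,   1.        ]]), 'eye': array([ 0.28899241, -0.03550241,  1.59754905]), 'attitude': array([[-0.02546665,  0.98970518, -0.14083718],
       [-0.99955432, -0.02740472, -0.01183847],
       [-0.0155762 ,  0.14047292,  0.98996199]])} 0.99591064453125
{'intrinsics': array([[427.17145799,   0.        , 252.75880176],
       [  0.        , 427.17145799, 187.21934897],
       [  0.        ,   0.        ,   1.        ]]), 'eye': array([0.88220476, 0.71666951, 1.28795588]), 'attitude': array([[-0.90503973, -0.34750655,  0.24523922],
       [ 0.42519366, -0.75365444,  0.50121387],
       [ 0.01065052,  0.55789263,  0.8298448 ]])} 0.9959360758463541
{'time_s': 0.1, 'joint_positions': array([ 5.29260135e+01,  1.03959541e+01,  9.21262503e+01, -8.99732312e-05,
        7.75675654e+01, -1.18214632e+01]), 'joint_velocities': array([-0.04674571,  0.02960726, -0.15288008,  0.00979453,  0.12103068,
        0.05916059]), 'joint_efforts': array([ 1.25940564e-04, -4.45876479e+01, -3.52240634e+01, -3.27257249e-04,
        4.10932320e-03,  3.23669462e-05]), 'ee_pos': array([0.24499088, 0.5196476 , 0.23048803]), 'ee_rot': array([[-9.04436353e-01,  4.26607541e-01, -9.43301699e-04],
       [ 4.26608464e-01,  9.04435544e-01, -1.25098995e-03],
       [ 3.19473839e-04, -1.53386128e-03, -9.99998773e-01]]), 'contact_force': array([ 0.0079855 , -0.23068141,  1.03811099]), 'torque': array([ 0.03709016, -0.0339007 ,  0.04091304]), 'grasp_force': 0.0, 'finger_gap': 0.08530535649879087} 0.0187
```

View pics/top0.png

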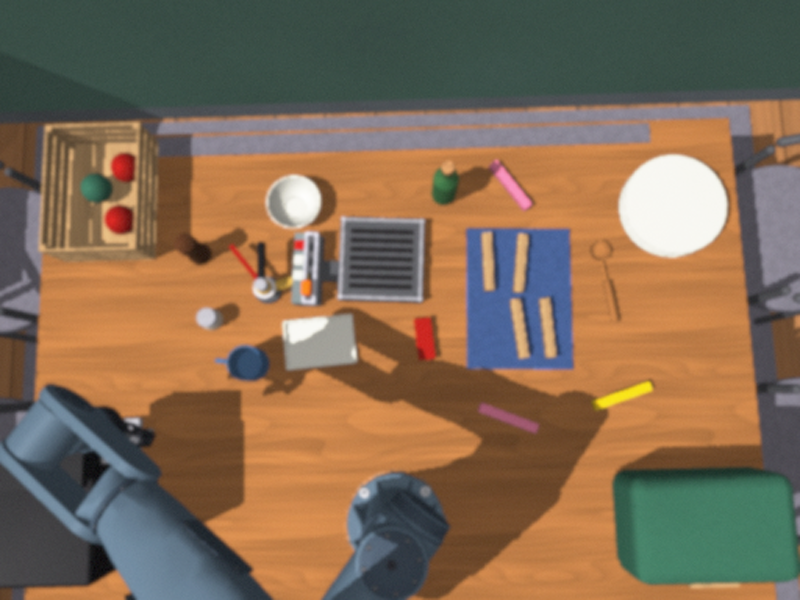

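View pics/scene0.png

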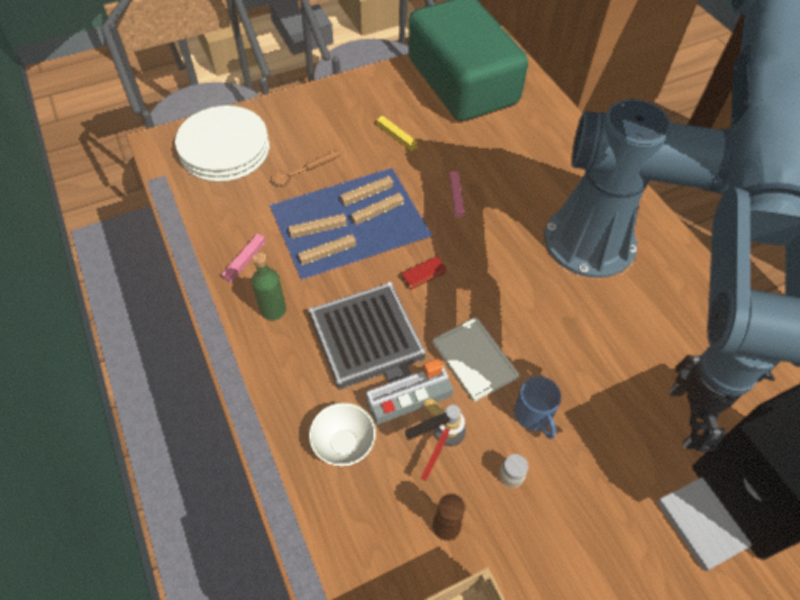

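Four sticks (top view, 800-px frame: (489,261), (521,262), (520,328), (548,328)). The pink (511,185), purple-pink (508,417) and yellow (624,395) ones are look-alikes. The tin is at (426,338), dish (320,342), slider knob (307,288), and the red tab at (299,244) is at the far end of the slide. The lever is at (261,258) and the pointer at (243,261). Now I'll measure with depth.

```bash
cat > meas.py <<'E'
from h import *
def load(n):
    z=np.load(f'{n}.npz'); P=pts(n,z['d']); return z['p'],z['d'],P
def comps(mask,P,minpx=20):
    k,l,s,c=cv2.connectedComponentsWithStats(mask.astype(np.uint8))
    for i in range(1,k):
        if s[i,4]<minpx: continue
        Q=P[l==i]; r=cv2.minAreaRect((Q[:,:2]*1000).astype(np.float32))
        yield dict(n=s[i,4],px=c[i].round(1),mean=(Q.mean(0)*1000).round(1),rect=[np.round(a,1).tolist() for a in r],zmed=round(float(np.median(Q[:,2])*1000),1))
E
python3 - <<'E'
from meas import *
for n in ('top','scene'):
    p,d,P=load(n); h=cv2.cvtColor(p,cv2.COLOR_BGR2HSV); H,S,V=[h[...,i].astype(int) for i in range(3)]
    X,Y,Z=P[...,0],P[...,1],P[...,2]
    roi=(X>.25)&(X<.95)&(Y>-.6)&(Y<.6)&(d>0)
    t=roi&(H>5)&(H<16)&(abs(Z)<.012); print(n,'table z',np.median(Z[t])*1000)
    M={'stick':roi&(Y<-.1)&(Y>-.4)&(X>.3)&(Z>.016)&(Z<.04)&(H<30)&(H>5),
     'red':roi&((H<5)|(H>174))&(S>180)&(V>70)&(Z>.008),
     'orange':roi&(H>=5)&(H<14)&(S>200)&(V>150)&(Z>.05),
     'blk':roi&(Y>.15)&(Y<.5)&(X>.4)&(V<60)&(Z>.06),
     'hearth':roi&(Z>.02)&(Z<.045)&(Y>-.12)&(Y<.14)&(X>.5),
     'tall':roi&(Z>.05),
     'white':roi&(S<60)&(Z>.002)&(Z<.03)&(Y<.35)&(Y>.05)&(X<.52)}
    for k,m in M.items():
        for c in comps(m,P,12): print(k,c['n'],c['px'],c['mean'],c['rect'],c['zmed'])
E
```

```text
top table z 0.5031283903942363
stick 14 [286.3 129.1] [ 744.2 -143.9   26.1] [[744.9, -144.2], [7.7, 39.4], 17.6] 24.0
stick 229 [312.3 167.3] [ 595.7 -235.    26.4] [[596.8, -235.4], [138.5, 22.7], 0.5] 26.7
stick 228 [333.2 168.1] [ 590.4 -312.4   26.2] [[590.8, -312.9], [22.8, 138.6], 83.0] 26.1
stick 238 [332.5 209.8] [ 435.5 -301.7   25.9] [[436.1, -301.8], [137.0, 23.2], 5.5] 26.2
stick 245 [350.6 209.3] [ 435.5 -367.5   26.4] [[435.6, -368.7], [137.9, 24.7], 3.6] 26.4
red 15 [190.6 156.4] [644.1 213.1  51.4] [[643.8, 213.5], [11.9, 12.7], 90.0] 51.5
red 41 [154.7 166.1] [611.3 345.1  53.1] [[610.2, 342.6], [93.8, 8.0], 38.8] 53.5
red 261 [271.7 216.5] [417.1 -78.9  22.4] [[417.2, -78.4], [95.6, 38.7], 6.3] 22.4
blk 47 [125.4 160.1] [627.2 439.9  95.8] [[628.0, 440.2], [11.2, 29.4], 60.6] 97.6
blk 56 [166.9 165.6] [602.8 290.6  96.7] [[603.3, 290.5], [71.0, 13.4], 4.6] 97.2
hearth 2845 [244.1 166.2] [606.1  17.7  30.6] [[608.1, 20.4], [204.8, 201.8], 86.7] 30.5
tall 788 [ 90.3 122.2] [773.1 571.3  92.8] [[777.5, 582.4], [34.9, 301.6], 90.0] 95.0
tall 328 [285.2 116.5] [ 758.4 -
[... 2094 characters left out ...]
2], 85.4] 55.2
tall 421 [345.4 256.6] [373.2 337.5  74.5] [[380.1, 341.5], [107.4, 79.1], 53.9] 75.6
tall 476 [279.6 275.2] [586.4 307.6  78.4] [[601.3, 307.0], [149.7, 79.8], 28.9] 86.7
tall 186 [329.5 298.2] [481.2 427.3  59.2] [[481.0, 427.0], [41.8, 42.9], 89.6] 59.3
tall 328 [287.7 327.1] [644.7 462.6 117.7] [[641.1, 458.3], [45.8, 45.5], 82.4] 127.7
tall 290 [299.2 374.1] [669.9 578.2 100.9] [[684.8, 572.9], [27.6, 114.8], 75.9] 112.6
white 1324 [303.7 229.7] [420.3 171.7   7.2] [[420.6, 169.7], [118.1, 169.1], 4.6] 6.2
white 99 [344.2 255. ] [347.8 312.2  12.6] [[348.5, 313.9], [21.7, 59.6], 38.7] 10.2
white 34 [331.5 266.8] [408.5 331.4  17.3] [[407.8, 327.1], [44.7, 8.6], 86.6] 17.6
```

Run:
```python
from meas import *
g=np.array([.6106,.0201,0]); a=np.radians(-3.4); R=np.array([[np.cos(a),-np.sin(a),0],[np.sin(a),np.cos(a),0],[0,0,1]])
out=[]
for n,(u,v) in (('top',(205,170)),('scene',(268,255))):
    p,d,P=load(n); s=8; w,h=50,37
    for q,c in (([-.084,.165,.102],(255,255,0)),([.024,.165,.055],(0,255,0)),([.024,.193,.051],(255,0,255)),([-.08,.27,.1],(255,255,0))):
        print(n,q,proj(n,R@q+g))
    c=cv2.resize(p[v-h:v+h,u-w:u+w],None,fx=s,fy=s,interpolation=cv2.INTER_CUBIC)
    if n=='top': c=cv2.resize(p[150-15:150+60,140:215],None,fx=s,fy=s,interpolation=cv2.INTER_CUBIC)
    else: c=cv2.resize(p[222:297,232:307],None,fx=s,fy=s,interpolation=cv2.INTER_CUBIC)
    out.append(c)
cv2.imwrite('pics/crop1.png',out[0]);cv2.imwrite('pics/crop2.png',out[1])
```

```text
top [-0.084, 0.165, 0.102] [[195.02275966 182.88358716]]
top [0.024, 0.165, 0.055] [[198.52085574 155.88768476]]
top [0.024, 0.193, 0.051] [[191.09641688 155.90232377]]
top [-0.08, 0.27, 0.1] [[165.59951972 180.93943511]]
scene [-0.084, 0.165, 0.102] [[277.17436331 233.5024894 ]]
scene [0.024, 0.165, 0.055] [[244.96579841 251.60216909]]
scene [0.024, 0.193, 0.051] [[248.20275568 259.76004056]]
scene [-0.08, 0.27, 0.1] [[289.93838008 263.29485814]]
```

View pics/crop1.png

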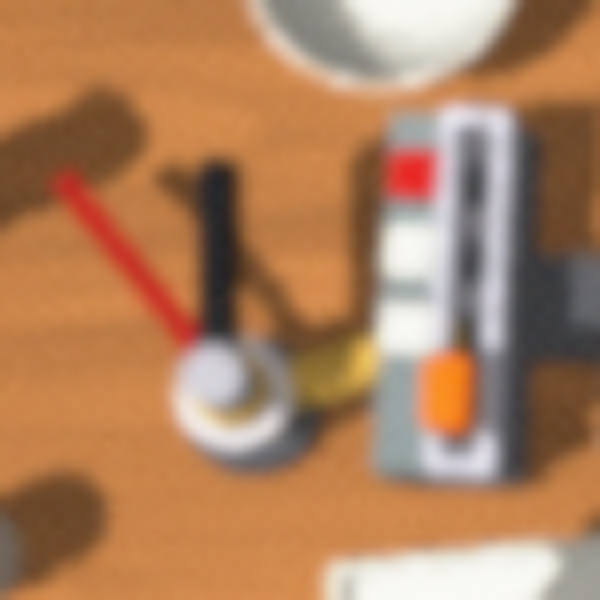

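View pics/crop2.png

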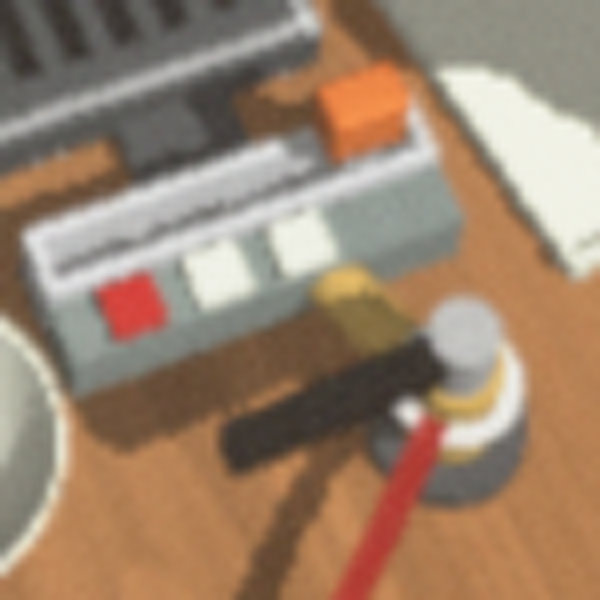

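The knob's top centre is at crop1 (445,393) / crop2 (358,90), and the red tab is at crop1 (411,175) / crop2 (132,306). Both match my grill model to within half a pixel, so the red tab marks notch 4, 108 mm from the first. The lever is at about 0 and the pointer runs from crop1 (195,335) to (65,182).

```bash
cat > plan.py <<'E'
import sys
from h import *
from scipy.spatial.transform import Rotation as Ro
G=np.array([.6106,.0201,0]); A=-3.4
def g2w(x,y,z=0):
    a=np.radians(A); return G+[x*np.cos(a)-y*np.sin(a), x*np.sin(a)+y*np.cos(a), z]
def Rt(psi):
    s=np.radians(psi); y=np.array([np.cos(s),np.sin(s),0]); z=np.array([0,0,-1.]); return np.stack([np.cross(y,z),y,z],1)
def plan(*W):   # W: (x,y,z,psi) in m, deg
    o=readout.observe(); p=o['ee_pos']; R=o['ee_rot']; lp,lr=p,R
    print('t',round(o['time_s'],1),'p',p.round(4),'psi',np.degrees(np.arctan2(R[1,1],R[0,1])).round(1),'gap',round(o['finger_gap'],4))
    for w in W:
        q=np.array(w[:3]); T=Rt(w[3]); ang=np.degrees(np.linalg.norm(Ro.from_matrix(lr.T@T).as_rotvec()))
        print('dp',(R.T@(q-p)/.03).round(2).tolist(),'rot',(Ro.from_matrix(R.T@T).as_rotvec(degrees=True)/6).round(2).tolist(),'rows',round(max(np.linalg.norm(q-lp)/.0417,ang/7.16),1), 'w',np.round(q,3))
        lp,lr=q,T
E
python3 - <<'E'
from plan import *
def ray(n,u,v,z):
    m=vision.camera_model(n);K=m['intrinsics'];r=m['attitude']@[(u-K[0,2])/K[0,0],-(v-K[1,2])/K[1,1],-1];e=m['eye'];return e+r*(z-e[2])/r[2]
for n,a,b,o in (('top',(65,182),(195,335),(140,135)),('scene',(345,598),(435,420),(232,222))):
    P=[ray(n,c[0]/8+o[0]-.5,c[1]/8+o[1]-.5,.05) for c in (a,b)]; d=P[0]-P[1]; print(n,P,np.degrees(np.arctan2(d[1],d[0])))
print('valve',g2w(-.08,.27))
plan((.50,.10,.25,85),(.438,-.302,.14,95.5),(.438,-.302,.007,95.5))
E
```

```text
top [array([0.6458138 , 0.37218639, 0.05      ]), array([0.57248765, 0.31177737, 0.05      ])] 39.483065379776924
scene [array([0.62374554, 0.3509157 , 0.05      ]), array([0.56060855, 0.30266962, 0.05      ])] 37.385222014123755
valve [0.54675353 0.29436926 0.        ]
t 0.1 p [0.245  0.5196 0.2305] psi 64.7 gap 0.0853
dp [-13.66, -9.03, -0.64] rot [-0.01, -0.01, -3.38] rows 11.8 w [0.5  0.1  0.25]
dp [-17.5, -22.02, 3.04] rot [-0.01, -0.01, -5.13] rows 10.1 w [ 0.438 -0.302  0.14 ]
dp [-17.51, -22.01, 7.48] rot [-0.01, -0.01, -5.13] rows 3.2 w [ 0.438 -0.302  0.007]
```

>>> {"method": "step_arm", "body": {"commands": [{"dp": [-13.66, -9.03, -0.64], "delta_rot": [0, 0, -3.4], "fingers": 105}, {"dp": [-13.66, -9.03, -0.64], "delta_rot": [0, 0, -3.4], "fingers": 105}, {"dp": [-13.66, -9.03, -0.64], "delta_rot": [0, 0, -3.4], "fingers": 105}, {"dp": [-13.66, -9.03, -0.64], "delta_rot": [0, 0, -3.4], "fingers": 105}, {"dp": [-13.66, -9.03, -0.64], "delta_rot": [0, 0, -3.4], "fingers": 105}, {"dp": [-13.66, -9.03, -0.64], "delta_rot": [0, 0, -3.4], "fingers": 105}, {"dp": [-13.66, -9.03, -0.64], "delta_rot": [0, 0, -3.4], "fingers": 105}, {"dp": [-13.66, -9.03, -0.64], "delta_rot": [0, 0, -3.4], "fingers": 105}, {"dp": [-13.66, -9.03, -0.64], "delta_rot": [0, 0, -3.4], "fingers": 105}, {"dp": [-13.66, -9.03, -0.64], "delta_rot": [0, 0, -3.4], "fingers": 105}, {"dp": [-17.5, -22.02, 3.04], "delta_rot": [0, 0, -5.13], "fingers": 105}, {"dp": [-17.5, -22.02, 3.04], "delta_rot": [0, 0, -5.13], "fingers": 105}, {"dp": [-17.5, -22.02, 3.04], "delta_rot": [0, 0, -5.13], "fingers": 105}, {"dp": [-17.5, -22.02, 3.04], "delta_rot": [0, 0, -5.13], "fingers": 105}, {"dp": [-17.5, -22.02, 3.04], "delta_rot": [0, 0, -5.13], "fingers": 105}, {"dp": [-17.5, -22.02, 3.04], "delta_rot": [0, 0, -5.13], "fingers": 105}, {"dp": [-17.5, -22.02, 3.04], "delta_rot": [0, 0, -5.13], "fingers": 105}, {"dp": [-17.5, -22.02, 3.04], "delta_rot": [0, 0, -5.13], "fingers": 105}, {"dp": [-17.5, -22.02, 3.04], "delta_rot": [0, 0, -5.13], "fingers": 105}, {"dp": [-17.5, -22.02, 3.04], "delta_rot": [0, 0, -5.13], "fingers": 105}]}}

```text
time_s: 1.77
ee_pos: [0.4404, -0.2295, 0.1561]
ee_rot: [[-0.995, -0.096, -0.0], [-0.096, 0.995, 0.0], [0.0, 0.0, -1.0]]
contact_force: [0.8, -0.1, 1.3]
finger_gap: 0.0501
grasp_force: 0.0
```

```bash
python3 -c "
from plan import *
plan((.438,-.302,.14,95.5),(.438,-.302,.007,95.5))"
```

```text
t 1.8 p [ 0.4404 -0.2295  0.1561] psi 95.5 gap 0.0501
dp [0.31, -2.4, 0.54] rot [0.0, -0.0, 0.0] rows 1.8 w [ 0.438 -0.302  0.14 ]
dp [0.31, -2.4, 4.97] rot [0.0, -0.0, 0.0] rows 3.2 w [ 0.438 -0.302  0.007]
```

>>> {"method": "step_arm", "body": {"commands": [{"dp": [0.31, -2.4, 0.54], "delta_rot": [0, 0, 0], "fingers": 105}, {"dp": [0.31, -2.4, 0.54], "delta_rot": [0, 0, 0], "fingers": 105}, {"dp": [0.31, -2.4, 0.54], "delta_rot": [0, 0, 0], "fingers": 105}, {"dp": [0.31, -2.4, 0.54], "delta_rot": [0, 0, 0], "fingers": 105}]}}

```text
time_s: 2.1
ee_pos: [0.4378, -0.3013, 0.1394]
ee_rot: [[-0.996, -0.093, -0.001], [-0.093, 0.996, 0.002], [0.001, 0.002, -1.0]]
contact_force: [0.8, 1.1, 0.2]
finger_gap: 0.0503
grasp_force: 0.0
```

```bash
python3 -c "
from plan import *
plan((.438,-.302,.007,95.5),(.438,-.302,.13,95.5),(.5,-.2,.13,90),(*(g2w(0,-.045,.12)[:3]),86.6))"
```

```text
t 2.1 p [ 0.4378 -0.3013  0.1394] psi 95.3 gap 0.0503
dp [-0.01, -0.03, 4.41] rot [0.02, -0.01, -0.03] rows 3.2 w [ 0.438 -0.302  0.007]
dp [-0.0, -0.02, 0.31] rot [0.02, -0.01, -0.03] rows 2.9 w [ 0.438 -0.302  0.13 ]
dp [-2.38, 3.17, 0.32] rot [0.02, -0.01, 0.89] rows 2.9 w [ 0.5  -0.2   0.13]
dp [-6.5, 8.65, 0.66] rot [0.02, -0.01, 1.46] rows 4.9 w [ 0.608 -0.025  0.12 ]
```

>>> {"method": "step_arm", "body": {"commands": [{"dp": [0, 0, 2.5], "fingers": 105}, {"dp": [0, 0, 3.6], "fingers": 105}, {"dp": [0, 0, 4.4], "fingers": 105}, {"dp": [0, 0, 4.4], "fingers": 105}, {"dp": [0, 0, 4.4], "fingers": 255}, {"dp": [0, 0, 4.4], "fingers": 255}, {"dp": [0, 0, 4.4], "fingers": 255}, {"dp": [0, 0, 4.4], "fingers": 255}, {"dp": [0, 0, 4.4], "fingers": 255}, {"dp": [0, 0, 4.4], "fingers": 255}, {"dp": [0, 0, 0.3], "fingers": 255}, {"dp": [0, 0, 0.3], "fingers": 255}, {"dp": [0, 0, 0.3], "fingers": 255}, {"dp": [0, 0, 0.3], "fingers": 255}, {"dp": [0, 0, 0.3], "fingers": 255}], "squeeze": 40}}

```text
validation failed for argument at $.co...
```

```bash
python3 -c "
from plan import *
plan((*(g2w(0,-.045,.12)),86.6),(*(g2w(0,-.045,.034)),86.6))"
```

```text
t 2.1 p [ 0.4378 -0.3013  0.1394] psi 95.3 gap 0.0503
dp [-6.5, 8.65, 0.66] rot [0.02, -0.01, 1.46] rows 7.8 w [ 0.608 -0.025  0.12 ]
dp [-6.51, 8.64, 3.52] rot [0.02, -0.01, 1.46] rows 2.1 w [ 0.608 -0.025  0.034]
```

>>> {"method": "step_arm", "body": {"commands": [{"dp": [0, 0, 2.5], "delta_rot": [0, 0, 0], "fingers": 105}, {"dp": [0, 0, 3.6], "delta_rot": [0, 0, 0], "fingers": 105}, {"dp": [0, 0, 4.4], "delta_rot": [0, 0, 0], "fingers": 105}, {"dp": [0, 0, 4.4], "delta_rot": [0, 0, 0], "fingers": 105}, {"dp": [0, 0, 4.4], "delta_rot": [0, 0, 0], "fingers": 255}, {"dp": [0, 0, 4.4], "delta_rot": [0, 0, 0], "fingers": 255}, {"dp": [0, 0, 4.4], "delta_rot": [0, 0, 0], "fingers": 255}, {"dp": [0, 0, 4.4], "delta_rot": [0, 0, 0], "fingers": 255}, {"dp": [0, 0, 4.4], "delta_rot": [0, 0, 0], "fingers": 255}, {"dp": [0, 0, 4.4], "delta_rot": [0, 0, 0], "fingers": 255}, {"dp": [0, 0, 0.3], "delta_rot": [0, 0, 0], "fingers": 255}, {"dp": [0, 0, 0.3], "delta_rot": [0, 0, 0], "fingers": 255}, {"dp": [0, 0, 0.3], "delta_rot": [0, 0, 0], "fingers": 255}, {"dp": [0, 0, 0.3], "delta_rot": [0, 0, 0], "fingers": 255}, {"dp": [0, 0, 0.3], "delta_rot": [0, 0, 0], "fingers": 255}], "squeeze": 40}}

```text
time_s: 3.35
ee_pos: [0.4406, -0.3021, 0.1355]
ee_rot: [[-0.995, -0.096, 0.005], [-0.096, 0.995, -0.006], [-0.005, -0.006, -1.0]]
contact_force: [-0.9, 0.7, -1.2]
finger_gap: 0.0209
grasp_force: 42.5
```

```bash
python3 -c "
from plan import *
plan((*(g2w(0,-.045,.12)),86.6),(*(g2w(0,-.045,.034)),86.6))"
```

```text
t 3.4 p [ 0.4406 -0.3021  0.1355] psi 95.5 gap 0.0209
dp [-6.44, 8.67, 0.49] rot [-0.06, 0.05, 1.49] rows 7.8 w [ 0.608 -0.025  0.12 ]
dp [-6.43, 8.69, 3.36] rot [-0.06, 0.05, 1.49] rows 2.1 w [ 0.608 -0.025  0.034]
```

>>> {"method": "step_arm", "body": {"commands": [{"dp": [-6.44, 8.67, 0.4], "delta_rot": [0, 0, 1.48], "fingers": 255}, {"dp": [-6.44, 8.67, 0.4], "delta_rot": [0, 0, 1.48], "fingers": 255}, {"dp": [-6.44, 8.67, 0.4], "delta_rot": [0, 0, 1.48], "fingers": 255}, {"dp": [-6.44, 8.67, 0.4], "delta_rot": [0, 0, 1.48], "fingers": 255}, {"dp": [-6.44, 8.67, 0.4], "delta_rot": [0, 0, 1.48], "fingers": 255}, {"dp": [-6.44, 8.67, 0.4], "delta_rot": [0, 0, 1.48], "fingers": 255}, {"dp": [-6.44, 8.67, 0.4], "delta_rot": [0, 0, 1.48], "fingers": 255}, {"dp": [-6.44, 8.67, 0.4], "delta_rot": [0, 0, 1.48], "fingers": 255}, {"dp": [-6.44, 8.67, 0.4], "delta_rot": [0, 0, 1.48], "fingers": 255}, {"dp": [-6.44, 8.67, 0.4], "delta_rot": [0, 0, 1.48], "fingers": 255}, {"dp": [-6.44, 8.67, 0.4], "delta_rot": [0, 0, 1.48], "fingers": 255}]}}

```text
time_s: 4.27
ee_pos: [0.6049, -0.0226, 0.1181]
ee_rot: [[-0.998, 0.058, -0.003], [0.058, 0.998, 0.0], [0.003, 0.0, -1.0]]
contact_force: [-0.9, 0.0, -0.3]
finger_gap: 0.0209
grasp_force: 42.5
```

```bash
python3 -c "
from plan import *
plan((*(g2w(0,-.045,.034)),86.6),(*(g2w(0,-.045,.13)),86.6),(.438,-.368,.13,94.1))"
```

```text
t 4.3 p [ 0.6049 -0.0226  0.1181] psi 86.7 gap 0.0209
dp [-0.11, -0.07, 2.8] rot [0.0, -0.03, 0.01] rows 2.0 w [ 0.608 -0.025  0.034]
dp [-0.11, -0.07, -0.4] rot [0.0, -0.03, 0.01] rows 2.3 w [ 0.608 -0.025  0.13 ]
dp [4.89, -11.82, -0.38] rot [0.0, -0.03, -1.24] rows 9.2 w [ 0.438 -0.368  0.13 ]
```

>>> {"method": "step_arm", "body": {"commands": [{"dp": [-0.1, -0.07, 1.2], "delta_rot": [0, 0, 0], "fingers": 255}, {"dp": [-0.1, -0.07, 2.2], "delta_rot": [0, 0, 0], "fingers": 255}, {"dp": [-0.1, -0.07, 2.7], "delta_rot": [0, 0, 0], "fingers": 255}, {"dp": [-0.1, -0.07, 2.8], "delta_rot": [0, 0, 0], "fingers": 255}, {"dp": [-0.1, -0.07, 2.8], "delta_rot": [0, 0, 0], "fingers": 255}, {"dp": [-0.1, -0.07, 2.8], "delta_rot": [0, 0, 0], "fingers": 255}, {"dp": [-0.1, -0.07, 2.8], "delta_rot": [0, 0, 0], "fingers": 105}, {"dp": [-0.1, -0.07, 2.8], "delta_rot": [0, 0, 0], "fingers": 105}, {"dp": [-0.1, -0.07, 2.8], "delta_rot": [0, 0, 0], "fingers": 105}, {"dp": [-0.1, -0.07, 1.5], "delta_rot": [0, 0, 0], "fingers": 105}, {"dp": [-0.1, -0.07, -0.4], "delta_rot": [0, 0, 0], "fingers": 105}, {"dp": [-0.1, -0.07, -0.4], "delta_rot": [0, 0, 0], "fingers": 105}, {"dp": [4.89, -11.82, -0.38], "delta_rot": [0, 0, -1.24], "fingers": 105}, {"dp": [4.89, -11.82, -0.38], "delta_rot": [0, 0, -1.24], "fingers": 105}, {"dp": [4.89, -11.82, -0.38], "delta_rot": [0, 0, -1.24], "fingers": 105}, {"dp": [4.89, -11.82, -0.38], "delta_rot": [0, 0, -1.24], "fingers": 105}, {"dp": [4.89, -11.82, -0.38], "delta_rot": [0, 0, -1.24], "fingers": 105}, {"dp": [4.89, -11.82, -0.38], "delta_rot": [0, 0, -1.24], "fingers": 105}, {"dp": [4.89, -11.82, -0.38], "delta_rot": [0, 0, -1.24], "fingers": 105}, {"dp": [4.89, -11.82, -0.38], "delta_rot": [0, 0, -1.24], "fingers": 105}]}}

```text
time_s: 5.93
ee_pos: [0.4608, -0.3232, 0.1314]
ee_rot: [[-0.997, -0.071, 0.001], [-0.071, 0.997, -0.001], [-0.001, -0.001, -1.0]]
contact_force: [0.4, -0.6, 0.8]
finger_gap: 0.0505
grasp_force: 0.0
```

>>> {"method": "step_arm", "body": {"commands": [{"dp": [0, 0, 0], "delta_rot": [0, 0, 0], "fingers": 105}, {"dp": [0, 0, 0], "delta_rot": [0, 0, 0], "fingers": 105}]}}

```text
time_s: 6.1
ee_pos: [0.4608, -0.3239, 0.1313]
ee_rot: [[-0.998, -0.067, 0.0], [-0.067, 0.998, -0.0], [-0.0, -0.0, -1.0]]
contact_force: [0.7, 0.3, -0.0]
finger_gap: 0.0504
grasp_force: 0.0
```

```bash
python3 -c "
from plan import *
plan((.438,-.368,.12,94.1),(.438,-.368,.007,94.1),(.438,-.368,.13,94.1))
from meas import *
p,d=grab('top');P=pts('top',d)
X,Y,Z=P[...,0],P[...,1],P[...,2]
for c in comps((X>.48)&(X<.75)&(abs(Y-.02)<.1)&(Z>.043)&(Z<.07),P): print(c)
"
```

```text
t 6.1 p [ 0.4608 -0.3239  0.1313] psi 93.8 gap 0.0504
dp [0.86, -1.42, 0.38] rot [-0.0, 0.0, -0.05] rows 1.2 w [ 0.438 -0.368  0.12 ]
dp [0.86, -1.42, 4.14] rot [-0.0, 0.0, -0.05] rows 2.7 w [ 0.438 -0.368  0.007]
dp [0.86, -1.42, 0.04] rot [-0.0, 0.0, -0.05] rows 2.9 w [ 0.438 -0.368  0.13 ]
{'n': np.int32(222), 'px': array([256.2, 166.3]), 'mean': array([599.9, -27.2,  52.2]), 'rect': [[600.8, -26.6], [22.0, 138.4], 88.1], 'zmed': 52.2}
```

>>> {"method": "step_arm", "body": {"commands": [{"dp": [0.86, -1.42, 0.4], "delta_rot": [0, 0, 0], "fingers": 105}, {"dp": [0.86, -1.42, 0.4], "delta_rot": [0, 0, 0], "fingers": 105}, {"dp": [0.86, -1.42, 2.2], "delta_rot": [0, 0, 0], "fingers": 105}, {"dp": [0.86, -1.42, 3.4], "delta_rot": [0, 0, 0], "fingers": 105}, {"dp": [0.86, -1.42, 4.1], "delta_rot": [0, 0, 0], "fingers": 105}, {"dp": [0.86, -1.42, 4.14], "delta_rot": [0, 0, 0], "fingers": 105}, {"dp": [0.86, -1.42, 4.14], "delta_rot": [0, 0, 0], "fingers": 255}, {"dp": [0.86, -1.42, 4.14], "delta_rot": [0, 0, 0], "fingers": 255}, {"dp": [0.86, -1.42, 4.14], "delta_rot": [0, 0, 0], "fingers": 255}, {"dp": [0.86, -1.42, 4.14], "delta_rot": [0, 0, 0], "fingers": 255}, {"dp": [0.86, -1.42, 4.14], "delta_rot": [0, 0, 0], "fingers": 255}, {"dp": [0.86, -1.42, 4.14], "delta_rot": [0, 0, 0], "fingers": 255}, {"dp": [0.86, -1.42, 2.7], "delta_rot": [0, 0, 0], "fingers": 255}, {"dp": [0.86, -1.42, 1.3], "delta_rot": [0, 0, 0], "fingers": 255}, {"dp": [0.86, -1.42, 0], "delta_rot": [0, 0, 0], "fingers": 255}, {"dp": [0.86, -1.42, 0], "delta_rot": [0, 0, 0], "fingers": 255}, {"dp": [0.86, -1.42, 0], "delta_rot": [0, 0, 0], "fingers": 255}]}}

```text
time_s: 7.57
ee_pos: [0.4407, -0.3678, 0.1347]
ee_rot: [[-0.997, -0.071, 0.004], [-0.071, 0.997, -0.006], [-0.004, -0.006, -1.0]]
contact_force: [-0.3, 1.0, -1.7]
finger_gap: 0.0209
grasp_force: 40.2
```

```bash
python3 -c "
from plan import *
plan((*(g2w(0.003,.046,.12)),86.6),)"
```

```text
t 7.6 p [ 0.4407 -0.3678  0.1347] psi 94.1 gap 0.0209
dp [-6.87, 14.0, 0.43] rot [-0.06, 0.04, 1.25] rows 11.2 w [0.616 0.066 0.12 ]
```

>>> {"method": "step_arm", "body": {"commands": [{"dp": [-6.87, 14.0, 0.3], "delta_rot": [0, 0, 1.25], "fingers": 255}, {"dp": [-6.87, 14.0, 0.3], "delta_rot": [0, 0, 1.25], "fingers": 255}, {"dp": [-6.87, 14.0, 0.3], "delta_rot": [0, 0, 1.25], "fingers": 255}, {"dp": [-6.87, 14.0, 0.3], "delta_rot": [0, 0, 1.25], "fingers": 255}, {"dp": [-6.87, 14.0, 0.3], "delta_rot": [0, 0, 1.25], "fingers": 255}, {"dp": [-6.87, 14.0, 0.3], "delta_rot": [0, 0, 1.25], "fingers": 255}, {"dp": [-6.87, 14.0, 0.3], "delta_rot": [0, 0, 1.25], "fingers": 255}, {"dp": [-6.87, 14.0, 0.3], "delta_rot": [0, 0, 1.25], "fingers": 255}, {"dp": [-6.87, 14.0, 0.3], "delta_rot": [0, 0, 1.25], "fingers": 255}, {"dp": [-6.87, 14.0, 0.3], "delta_rot": [0, 0, 1.25], "fingers": 255}, {"dp": [-6.87, 14.0, 0.3], "delta_rot": [0, 0, 1.25], "fingers": 255}, {"dp": [-6.87, 14.0, 0.3], "delta_rot": [0, 0, 1.25], "fingers": 255}, {"dp": [-6.87, 14.0, 0.3], "delta_rot": [0, 0, 1.25], "fingers": 255}, {"dp": [-6.87, 14.0, 0.3], "delta_rot": [0, 0, 1.25], "fingers": 255}, {"dp": [-6.87, 14.0, 0.3], "delta_rot": [0, 0, 1.25], "fingers": 255}]}}

```text
time_s: 8.82
ee_pos: [0.6138, 0.0666, 0.1208]
ee_rot: [[-0.998, 0.06, -0.002], [0.06, 0.998, -0.0], [0.002, -0.001, -1.0]]
contact_force: [-0.3, 0.5, -1.3]
finger_gap: 0.0212
grasp_force: 46.0
```

```bash
python3 -c "
from plan import *
plan((*(g2w(0.003,.046,.034)),86.6),(*(g2w(0.003,.046,.13)),86.6),(.599,-.234,.12,90.5))"
```

```text
t 8.8 p [0.6138 0.0666 0.1208] psi 86.5 gap 0.0212
dp [-0.09, -0.02, 2.89] rot [-0.01, -0.02, -0.01] rows 2.1 w [0.616 0.066 0.034]
dp [-0.08, -0.02, -0.31] rot [-0.01, -0.02, -0.01] rows 2.3 w [0.616 0.066 0.13 ]
dp [-0.11, -10.03, 0.03] rot [-0.0, -0.02, -0.66] rows 7.2 w [ 0.599 -0.234  0.12 ]
```

>>> {"method": "step_arm", "body": {"commands": [{"dp": [-0.08, -0.02, 1.3], "delta_rot": [0, 0, 0], "fingers": 255}, {"dp": [-0.08, -0.02, 2.3], "delta_rot": [0, 0, 0], "fingers": 255}, {"dp": [-0.08, -0.02, 2.8], "delta_rot": [0, 0, 0], "fingers": 255}, {"dp": [-0.08, -0.02, 2.88], "delta_rot": [0, 0, 0], "fingers": 255}, {"dp": [-0.08, -0.02, 2.88], "delta_rot": [0, 0, 0], "fingers": 255}, {"dp": [-0.08, -0.02, 2.88], "delta_rot": [0, 0, 0], "fingers": 255}, {"dp": [-0.08, -0.02, 2.88], "delta_rot": [0, 0, 0], "fingers": 105}, {"dp": [-0.08, -0.02, 2.88], "delta_rot": [0, 0, 0], "fingers": 105}, {"dp": [-0.08, -0.02, 2.88], "delta_rot": [0, 0, 0], "fingers": 105}, {"dp": [-0.08, -0.02, 1.5], "delta_rot": [0, 0, 0], "fingers": 105}, {"dp": [-0.08, -0.02, 0.1], "delta_rot": [0, 0, 0], "fingers": 105}, {"dp": [-0.11, -10.03, 0.03], "delta_rot": [0, 0, -0.66], "fingers": 105}, {"dp": [-0.11, -10.03, 0.03], "delta_rot": [0, 0, -0.66], "fingers": 105}, {"dp": [-0.11, -10.03, 0.03], "delta_rot": [0, 0, -0.66], "fingers": 105}, {"dp": [-0.11, -10.03, 0.03], "delta_rot": [0, 0, -0.66], "fingers": 105}, {"dp": [-0.11, -10.03, 0.03], "delta_rot": [0, 0, -0.66], "fingers": 105}, {"dp": [-0.11, -10.03, 0.03], "delta_rot": [0, 0, -0.66], "fingers": 105}, {"dp": [-0.11, -10.03, 0.03], "delta_rot": [0, 0, -0.66], "fingers": 105}, {"dp": [-0.11, -10.03, 0.03], "delta_rot": [0, 0, -0.66], "fingers": 105}, {"dp": [-0.11, -10.03, 0.03], "delta_rot": [0, 0, -0.66], "fingers": 105}]}}

```text
time_s: 10.48
ee_pos: [0.6, -0.2365, 0.1217]
ee_rot: [[-1.0, -0.005, 0.001], [-0.005, 1.0, -0.001], [-0.001, -0.001, -1.0]]
contact_force: [0.2, 0.2, -1.4]
finger_gap: 0.0506
grasp_force: 0.0
```

```bash
python3 -c "
from plan import *
plan((.599,-.234,.007,90.5),(.599,-.234,.13,90.5))
from meas import *
p,d=grab('scene');P=pts('scene',d)
X,Y,Z=P[...,0],P[...,1],P[...,2]
for c in comps((X>.48)&(X<.75)&(abs(Y-.02)<.1)&(Z>.043)&(Z<.07),P): print(c)
"
```

```text
t 10.5 p [ 0.6    -0.2365  0.1217] psi 90.3 gap 0.0506
dp [0.04, 0.09, 3.82] rot [-0.01, 0.01, -0.04] rows 2.8 w [ 0.599 -0.234  0.007]
dp [0.03, 0.08, -0.28] rot [-0.01, 0.01, -0.04] rows 2.9 w [ 0.599 -0.234  0.13 ]
{'n': np.int32(270), 'px': array([229.3, 198. ]), 'mean': array([608.3, -23.9,  50.8]), 'rect': [[607.7, -25.8], [27.4, 138.5], 87.2], 'zmed': 51.2}
{'n': np.int32(287), 'px': array([238. , 220.1]), 'mean': array([616.6,  68.1,  50.9]), 'rect': [[616.0, 67.6], [25.5, 140.0], 85.2], 'zmed': 51.0}
```

>>> {"method": "step_arm", "body": {"commands": [{"dp": [0.04, 0.09, 1.4], "delta_rot": [0, 0, 0], "fingers": 105}, {"dp": [0.04, 0.09, 2.6], "delta_rot": [0, 0, 0], "fingers": 105}, {"dp": [0.04, 0.09, 3.6], "delta_rot": [0, 0, 0], "fingers": 105}, {"dp": [0.04, 0.09, 3.82], "delta_rot": [0, 0, 0], "fingers": 105}, {"dp": [0.04, 0.09, 3.82], "delta_rot": [0, 0, 0], "fingers": 105}, {"dp": [0.04, 0.09, 3.82], "delta_rot": [0, 0, 0], "fingers": 255}, {"dp": [0.04, 0.09, 3.82], "delta_rot": [0, 0, 0], "fingers": 255}, {"dp": [0.04, 0.09, 3.82], "delta_rot": [0, 0, 0], "fingers": 255}, {"dp": [0.04, 0.09, 3.82], "delta_rot": [0, 0, 0], "fingers": 255}, {"dp": [0.04, 0.09, 3.82], "delta_rot": [0, 0, 0], "fingers": 255}, {"dp": [0.04, 0.09, 3.82], "delta_rot": [0, 0, 0], "fingers": 255}, {"dp": [0.04, 0.09, 2.4], "delta_rot": [0, 0, 0], "fingers": 255}, {"dp": [0.04, 0.09, 1.0], "delta_rot": [0, 0, 0], "fingers": 255}, {"dp": [0.04, 0.09, -0.4], "delta_rot": [0, 0, 0], "fingers": 255}, {"dp": [0.04, 0.09, -0.8], "delta_rot": [0, 0, 0], "fingers": 255}, {"dp": [0.04, 0.09, -0.8], "delta_rot": [0, 0, 0], "fingers": 255}, {"dp": [0.04, 0.09, -0.8], "delta_rot": [0, 0, 0], "fingers": 255}]}}

```text
time_s: 11.95
ee_pos: [0.5996, -0.2305, 0.1467]
ee_rot: [[-1.0, -0.009, 0.003], [-0.009, 1.0, -0.002], [-0.003, -0.002, -1.0]]
contact_force: [0.1, 0.3, -1.5]
finger_gap: 0.0211
grasp_force: 39.4
```

```bash
python3 -c "
from plan import *
plan((*(g2w(0.045,0,.14)),-3.4),)"
```

```text
t 11.9 p [ 0.5996 -0.2305  0.1467] psi 90.5 gap 0.0211
dp [-1.94, 8.25, 0.21] rot [0.01, 0.03, 15.66] rows 13.1 w [0.656 0.017 0.14 ]
```

>>> {"method": "step_arm", "body": {"commands": [{"dp": [-1.94, 8.25, 0.2], "delta_rot": [0, 0, 15.66], "fingers": 255}, {"dp": [-1.94, 8.25, 0.2], "delta_rot": [0, 0, 15.66], "fingers": 255}, {"dp": [-1.94, 8.25, 0.2], "delta_rot": [0, 0, 15.66], "fingers": 255}, {"dp": [-1.94, 8.25, 0.2], "delta_rot": [0, 0, 15.66], "fingers": 255}, {"dp": [-1.94, 8.25, 0.2], "delta_rot": [0, 0, 15.66], "fingers": 255}, {"dp": [-1.94, 8.25, 0.2], "delta_rot": [0, 0, 15.66], "fingers": 255}, {"dp": [-1.94, 8.25, 0.2], "delta_rot": [0, 0, 15.66], "fingers": 255}, {"dp": [-1.94, 8.25, 0.2], "delta_rot": [0, 0, 15.66], "fingers": 255}, {"dp": [-1.94, 8.25, 0.2], "delta_rot": [0, 0, 15.66], "fingers": 255}, {"dp": [-1.94, 8.25, 0.2], "delta_rot": [0, 0, 15.66], "fingers": 255}, {"dp": [-1.94, 8.25, 0.2], "delta_rot": [0, 0, 15.66], "fingers": 255}, {"dp": [-1.94, 8.25, 0.2], "delta_rot": [0, 0, 15.66], "fingers": 255}, {"dp": [-1.94, 8.25, 0.2], "delta_rot": [0, 0, 15.66], "fingers": 255}, {"dp": [-1.94, 8.25, 0.2], "delta_rot": [0, 0, 15.66], "fingers": 255}, {"dp": [-1.94, 8.25, 0.2], "delta_rot": [0, 0, 15.66], "fingers": 255}, {"dp": [-1.94, 8.25, 0.2], "delta_rot": [0, 0, 15.66], "fingers": 255}, {"dp": [-1.94, 8.25, 0.2], "delta_rot": [0, 0, 15.66], "fingers": 255}, {"dp": [-1.94, 8.25, 0.2], "delta_rot": [0, 0, 15.66], "fingers": 255}]}}

```text
time_s: 13.45
ee_pos: [0.6544, 0.018, 0.1383]
ee_rot: [[0.059, 0.998, -0.001], [0.998, -0.059, 0.0], [0.0, -0.001, -1.0]]
contact_force: [0.5, 0.6, -0.4]
finger_gap: 0.0212
grasp_force: 39.5
```

```bash
python3 -c "
from plan import *
plan((*(g2w(0.045,0,.056)),-3.4),(*(g2w(0.045,0,.15)),-3.4))"
```

```text
t 13.4 p [0.6544 0.018  0.1383] psi -3.4 gap 0.0212
dp [-0.02, 0.04, 2.74] rot [-0.01, -0.0, 0.01] rows 2.0 w [0.656 0.017 0.056]
dp [-0.02, 0.04, -0.39] rot [-0.01, -0.0, 0.01] rows 2.3 w [0.656 0.017 0.15 ]
```

>>> {"method": "step_arm", "body": {"commands": [{"dp": [0, 0.04, 1.3], "delta_rot": [0, 0, 0], "fingers": 255}, {"dp": [0, 0.04, 2.2], "delta_rot": [0, 0, 0], "fingers": 255}, {"dp": [0, 0.04, 2.6], "delta_rot": [0, 0, 0], "fingers": 255}, {"dp": [0, 0.04, 2.74], "delta_rot": [0, 0, 0], "fingers": 255}, {"dp": [0, 0.04, 2.74], "delta_rot": [0, 0, 0], "fingers": 255}, {"dp": [0, 0.04, 2.74], "delta_rot": [0, 0, 0], "fingers": 255}, {"dp": [0, 0.04, 2.74], "delta_rot": [0, 0, 0], "fingers": 105}, {"dp": [0, 0.04, 2.74], "delta_rot": [0, 0, 0], "fingers": 105}, {"dp": [0, 0.04, 2.74], "delta_rot": [0, 0, 0], "fingers": 105}, {"dp": [0, 0.04, 1.5], "delta_rot": [0, 0, 0], "fingers": 105}, {"dp": [0, 0.04, 0.1], "delta_rot": [0, 0, 0], "fingers": 105}, {"dp": [0, 0.04, -0.4], "delta_rot": [0, 0, 0], "fingers": 105}, {"dp": [0, 0.04, -0.4], "delta_rot": [0, 0, 0], "fingers": 105}]}}

```text
time_s: 14.53
ee_pos: [0.6598, 0.0173, 0.1578]
ee_rot: [[0.059, 0.998, 0.011], [0.998, -0.059, -0.002], [-0.001, 0.011, -1.0]]
contact_force: [0.9, 0.2, 0.5]
finger_gap: 0.0501
grasp_force: 0.0
```

```bash
python3 -c "
from plan import *
plan((.5935,-.3115,.13,82))"
```

```text
t 14.5 p [0.6598 0.0173 0.1578] psi -3.4 gap 0.0501
dp [-11.07, -1.57, 0.92] rot [0.08, 0.08, -14.23] rows 11.9 w [ 0.594 -0.312  0.13 ]
```

>>> {"method": "step_arm", "body": {"commands": [{"dp": [-11.07, -1.57, 0.7], "delta_rot": [0, 0, -14.23], "fingers": 105}, {"dp": [-11.07, -1.57, 0.7], "delta_rot": [0, 0, -14.23], "fingers": 105}, {"dp": [-11.07, -1.57, 0.7], "delta_rot": [0, 0, -14.23], "fingers": 105}, {"dp": [-11.07, -1.57, 0.7], "delta_rot": [0, 0, -14.23], "fingers": 105}, {"dp": [-11.07, -1.57, 0.7], "delta_rot": [0, 0, -14.23], "fingers": 105}, {"dp": [-11.07, -1.57, 0.7], "delta_rot": [0, 0, -14.23], "fingers": 105}, {"dp": [-11.07, -1.57, 0.7], "delta_rot": [0, 0, -14.23], "fingers": 105}, {"dp": [-11.07, -1.57, 0.7], "delta_rot": [0, 0, -14.23], "fingers": 105}, {"dp": [-11.07, -1.57, 0.7], "delta_rot": [0, 0, -14.23], "fingers": 105}, {"dp": [-11.07, -1.57, 0.7], "delta_rot": [0, 0, -14.23], "fingers": 105}, {"dp": [-11.07, -1.57, 0.7], "delta_rot": [0, 0, -14.23], "fingers": 105}, {"dp": [-11.07, -1.57, 0.7], "delta_rot": [0, 0, -14.23], "fingers": 105}, {"dp": [-11.07, -1.57, 0.7], "delta_rot": [0, 0, -14.23], "fingers": 105}, {"dp": [-11.07, -1.57, 0.7], "delta_rot": [0, 0, -14.23], "fingers": 105}, {"dp": [-11.07, -1.57, 0.7], "delta_rot": [0, 0, -14.23], "fingers": 105}, {"dp": [-11.07, -1.57, 0.7], "delta_rot": [0, 0, -14.23], "fingers": 105}]}}

```text
time_s: 15.87
ee_pos: [0.5892, -0.3106, 0.1298]
ee_rot: [[-0.99, 0.142, -0.0], [0.142, 0.99, 0.0], [0.0, 0.0, -1.0]]
contact_force: [0.2, 1.0, -0.2]
finger_gap: 0.0502
grasp_force: 0.0
```

```bash
python3 -c "
from plan import *
plan((.5935,-.3115,.007,82),(.5935,-.3115,.15,82))
from meas import *
for n in ('top','scene'):
  p,d=grab(n);P=pts(n,d)
  X,Y,Z=P[...,0],P[...,1],P[...,2]
  for c in comps((X>.48)&(X<.75)&(abs(Y-.02)<.1)&(Z>.043)&(Z<.1),P): print(c)
  for c in comps((X>.48)&(X<.75)&(abs(Y-.02)<.1)&(Z>.065)&(Z<.1),P): print(c)
"
```

```text
t 15.9 p [ 0.5892 -0.3106  0.1298] psi 81.8 gap 0.0502
dp [-0.15, -0.01, 4.09] rot [0.0, -0.0, -0.03] rows 2.9 w [ 0.594 -0.312  0.007]
dp [-0.15, -0.01, -0.67] rot [0.0, -0.0, -0.03] rows 3.4 w [ 0.594 -0.312  0.15 ]
{'n': np.int32(643), 'px': array([243.3, 161. ]), 'mean': array([619. ,  19.3,  60.9]), 'rect': [[607.6, 23.8], [139.9, 140.3], 84.6], 'zmed': 55.9}
{'n': np.int32(247), 'px': array([243., 151.]), 'mean': array([653.5,  18.8,  74.1]), 'rect': [[654.5, 19.3], [139.1, 23.6], 87.0], 'zmed': 74.2}
{'n': np.int32(747), 'px': array([230.3, 210. ]), 'mean': array([625.7,  25.4,  58.9]), 'rect': [[612.5, 25.5], [142.1, 139.8], 84.8], 'zmed': 53.9}
{'n': np.int32(261), 'px': array([220.6, 211.1]), 'mean': array([659.9,  23.6,  73. ]), 'rect': [[659.5, 21.3], [141.7, 22.5], 86.5], 'zmed': 73.2}
```

Third stick sits well. Now the fourth.

>>> {"method": "step_arm", "body": {"commands": [{"dp": [-0.15, 0, 1.4], "delta_rot": [0, 0, 0], "fingers": 105}, {"dp": [-0.15, 0, 2.7], "delta_rot": [0, 0, 0], "fingers": 105}, {"dp": [-0.15, 0, 3.7], "delta_rot": [0, 0, 0], "fingers": 105}, {"dp": [-0.15, 0, 4.08], "delta_rot": [0, 0, 0], "fingers": 105}, {"dp": [-0.15, 0, 4.08], "delta_rot": [0, 0, 0], "fingers": 105}, {"dp": [-0.15, 0, 4.08], "delta_rot": [0, 0, 0], "fingers": 255}, {"dp": [-0.15, 0, 4.08], "delta_rot": [0, 0, 0], "fingers": 255}, {"dp": [-0.15, 0, 4.08], "delta_rot": [0, 0, 0], "fingers": 255}, {"dp": [-0.15, 0, 4.08], "delta_rot": [0, 0, 0], "fingers": 255}, {"dp": [-0.15, 0, 4.08], "delta_rot": [0, 0, 0], "fingers": 255}, {"dp": [-0.15, 0, 4.08], "delta_rot": [0, 0, 0], "fingers": 255}, {"dp": [-0.15, 0, 2.7], "delta_rot": [0, 0, 0], "fingers": 255}, {"dp": [-0.15, 0, 1.3], "delta_rot": [0, 0, 0], "fingers": 255}, {"dp": [-0.15, 0, 0], "delta_rot": [0, 0, 0], "fingers": 255}, {"dp": [-0.15, 0, -0.7], "delta_rot": [0, 0, 0], "fingers": 255}, {"dp": [-0.15, 0, -0.7], "delta_rot": [0, 0, 0], "fingers": 255}, {"dp": [-0.15, 0, -0.7], "delta_rot": [0, 0, 0], "fingers": 255}]}}

```text
time_s: 17.38
ee_pos: [0.595, -0.3124, 0.1544]
ee_rot: [[-0.99, 0.14, 0.004], [0.14, 0.99, -0.003], [-0.005, -0.003, -1.0]]
contact_force: [-0.3, 0.9, -0.7]
finger_gap: 0.0211
grasp_force: 39.4
```

```bash
python3 -c "
from plan import *
plan((.57,-.12,.15,40),(*(g2w(-0.045,0.002,.145)),-3.4),)"
```

```text
t 17.4 p [ 0.595  -0.3124  0.1544] psi 82.0 gap 0.0211
dp [1.72, 6.23, 0.12] rot [-0.01, 0.05, 6.99] rows 5.9 w [ 0.57 -0.12  0.15]
dp [2.54, 10.99, 0.27] rot [0.01, 0.06, 14.23] rows 6.1 w [0.566 0.025 0.145]
```

>>> {"method": "step_arm", "body": {"commands": [{"dp": [2.54, 10.99, 0.2], "delta_rot": [0, 0, 14.23], "fingers": 255}, {"dp": [2.54, 10.99, 0.2], "delta_rot": [0, 0, 14.23], "fingers": 255}, {"dp": [2.54, 10.99, 0.2], "delta_rot": [0, 0, 14.23], "fingers": 255}, {"dp": [2.54, 10.99, 0.2], "delta_rot": [0, 0, 14.23], "fingers": 255}, {"dp": [2.54, 10.99, 0.2], "delta_rot": [0, 0, 14.23], "fingers": 255}, {"dp": [2.54, 10.99, 0.2], "delta_rot": [0, 0, 14.23], "fingers": 255}, {"dp": [2.54, 10.99, 0.2], "delta_rot": [0, 0, 14.23], "fingers": 255}, {"dp": [2.54, 10.99, 0.2], "delta_rot": [0, 0, 14.23], "fingers": 255}, {"dp": [2.54, 10.99, 0.2], "delta_rot": [0, 0, 14.23], "fingers": 255}, {"dp": [2.54, 10.99, 0.2], "delta_rot": [0, 0, 14.23], "fingers": 255}, {"dp": [2.54, 10.99, 0.2], "delta_rot": [0, 0, 14.23], "fingers": 255}, {"dp": [2.54, 10.99, 0.2], "delta_rot": [0, 0, 14.23], "fingers": 255}, {"dp": [2.54, 10.99, 0.2], "delta_rot": [0, 0, 14.23], "fingers": 255}, {"dp": [2.54, 10.99, 0.2], "delta_rot": [0, 0, 14.23], "fingers": 255}, {"dp": [2.54, 10.99, 0.2], "delta_rot": [0, 0, 14.23], "fingers": 255}, {"dp": [2.54, 10.99, 0.2], "delta_rot": [0, 0, 14.23], "fingers": 255}, {"dp": [2.54, 10.99, 0.2], "delta_rot": [0, 0, 14.23], "fingers": 255}]}}

```text
time_s: 18.8
ee_pos: [0.5642, 0.0255, 0.1449]
ee_rot: [[0.058, 0.998, -0.0], [0.998, -0.058, 0.0], [0.0, -0.0, -1.0]]
contact_force: [0.3, -0.3, -1.3]
finger_gap: 0.0211
grasp_force: 39.4
```

```bash
python3 -c "
from plan import *
plan((*(g2w(-0.045,0.002,.056)),-3.4),(*(g2w(-0.045,0.002,.16)),-3.4))"
```

```text
t 18.8 p [0.5642 0.0255 0.1449] psi -3.3 gap 0.0211
dp [-0.02, 0.05, 2.96] rot [-0.0, -0.0, 0.01] rows 2.1 w [0.566 0.025 0.056]
dp [-0.02, 0.05, -0.5] rot [-0.0, -0.0, 0.01] rows 2.5 w [0.566 0.025 0.16 ]
```

>>> {"method": "step_arm", "body": {"commands": [{"dp": [0, 0.05, 1.3], "delta_rot": [0, 0, 0], "fingers": 255}, {"dp": [0, 0.05, 2.3], "delta_rot": [0, 0, 0], "fingers": 255}, {"dp": [0, 0.05, 2.8], "delta_rot": [0, 0, 0], "fingers": 255}, {"dp": [0, 0.05, 2.96], "delta_rot": [0, 0, 0], "fingers": 255}, {"dp": [0, 0.05, 2.96], "delta_rot": [0, 0, 0], "fingers": 255}, {"dp": [0, 0.05, 2.96], "delta_rot": [0, 0, 0], "fingers": 255}, {"dp": [0, 0.05, 2.96], "delta_rot": [0, 0, 0], "fingers": 105}, {"dp": [0, 0.05, 2.96], "delta_rot": [0, 0, 0], "fingers": 105}, {"dp": [0, 0.05, 2.96], "delta_rot": [0, 0, 0], "fingers": 105}, {"dp": [0, 0.05, 1.7], "delta_rot": [0, 0, 0], "fingers": 105}, {"dp": [0, 0.05, 0.3], "delta_rot": [0, 0, 0], "fingers": 105}, {"dp": [0, 0.05, -0.5], "delta_rot": [0, 0, 0], "fingers": 105}, {"dp": [0, 0.05, -0.5], "delta_rot": [0, 0, 0], "fingers": 20}, {"dp": [0, -7, -0.5], "delta_rot": [0, 0, 0], "fingers": 20}, {"dp": [0, -7, -0.5], "delta_rot": [0, 0, 0], "fingers": 20}, {"dp": [0, -7, -0.5], "delta_rot": [0, 0, 0], "fingers": 20}, {"dp": [0, -7, -0.5], "delta_rot": [0, 0, 0], "fingers": 20}, {"dp": [0, -7, -0.5], "delta_rot": [0, 0, 0], "fingers": 20}, {"dp": [0, -7, -0.5], "delta_rot": [0, 0, 0], "fingers": 20}]}}

```text
time_s: 20.38
ee_pos: [0.3469, 0.0398, 0.1574]
ee_rot: [[0.058, 0.998, -0.006], [0.998, -0.058, 0.001], [0.001, -0.006, -1.0]]
contact_force: [0.6, 0.1, -0.4]
finger_gap: 0.0784
grasp_force: 0.0
```

```bash
cat > look.py <<'E'
from meas import *
def look(tag):
  for n in ('top','scene'):
    p,d=grab(n);P=pts(n,d); cv2.imwrite(f'pics/{n}_{tag}.png',cv2.resize(p[90:300,100:380],(800,600),interpolation=cv2.INTER_CUBIC))
    X,Y,Z=P[...,0],P[...,1],P[...,2]
    h=cv2.cvtColor(p,cv2.COLOR_BGR2HSV); H,S=h[...,0],h[...,1]
    for k,m in (('tower',(X>.48)&(X<.75)&(abs(Y-.02)<.1)&(Z>.065)&(Z<.1)),('red',((H<5)|(H>174))&(S>170)&(Z>.008)&(Z<.06)&(X>.25)&(X<.8)&(abs(Y)<.5))):
      for c in comps(m,P,12): print(n,k,c['n'],c['px'],c['mean'],c['rect'])
E
python3 -c "
from plan import *
from look import *
look('a')
plan((.42,-.078,.1,97),(.42,-.078,.005,97))"
```

```text
top tower 247 [243.1 151. ] [653.4  18.8  74.2] [[653.6, 19.1], [138.2, 24.6], 87.9]
top tower 243 [241.5 175.6] [563.1  26.5  74.3] [[563.8, 27.9], [136.7, 23.2], 86.8]
top red 16 [190.5 156.5] [643.6 213.4  52. ] [[643.3, 213.1], [12.7, 11.6], 0.6]
top red 43 [155.  166.4] [610.4 344.2  51.6] [[609.1, 342.0], [95.0, 9.6], 37.9]
top red 253 [271.7 216.3] [417.8 -78.8  22.7] [[418.2, -79.1], [94.0, 36.1], 4.9]
scene tower 258 [246.4 203.2] [569.8  31.7  73. ] [[568.9, 29.4], [144.0, 24.1], 87.8]
scene tower 260 [220.6 211. ] [659.9  23.8  73.5] [[659.1, 19.6], [145.6, 22.8], 86.9]
scene red 198 [271.5 173.2] [419.3 -75.3  21.8] [[421.0, -76.6], [98.7, 41.8], 4.7]
scene red 27 [248.1 259.8] [646.2 211.3  51.1] [[646.5, 210.3], [19.2, 16.6], 81.1]
scene red 87 [277.5 292. ] [610.2 343.2  51.8] [[606.9, 340.6], [102.4, 8.4], 37.6]
t 20.5 p [0.3535 0.0384 0.16  ] psi -3.4 gap 0.0791
dp [-3.74, 2.44, 2.0] rot [0.01, 0.01, -16.74] rows 14.0 w [ 0.42  -0.078  0.1  ]
dp [-3.74, 2.44, 5.17] rot [0.01, 0.01, -16.74] rows 2.3 w [ 0.42  -0.078  0.005]
```

>>> {"method": "step_arm", "body": {"commands": [{"dp": [-3.74, 2.4, 1.5], "delta_rot": [0, 0, -16.4], "fingers": 20}, {"dp": [-3.74, 2.4, 1.5], "delta_rot": [0, 0, -16.4], "fingers": 20}, {"dp": [-3.74, 2.4, 1.5], "delta_rot": [0, 0, -16.4], "fingers": 20}, {"dp": [-3.74, 2.4, 1.5], "delta_rot": [0, 0, -16.4], "fingers": 20}, {"dp": [-3.74, 2.4, 1.5], "delta_rot": [0, 0, -16.4], "fingers": 20}, {"dp": [-3.74, 2.4, 1.5], "delta_rot": [0, 0, -16.4], "fingers": 20}, {"dp": [-3.74, 2.4, 1.5], "delta_rot": [0, 0, -16.4], "fingers": 20}, {"dp": [-3.74, 2.4, 1.5], "delta_rot": [0, 0, -16.4], "fingers": 20}, {"dp": [-3.74, 2.4, 1.5], "delta_rot": [0, 0, -16.4], "fingers": 20}, {"dp": [-3.74, 2.4, 1.5], "delta_rot": [0, 0, -16.4], "fingers": 20}, {"dp": [-3.74, 2.4, 1.5], "delta_rot": [0, 0, -16.4], "fingers": 20}, {"dp": [-3.74, 2.4, 1.5], "delta_rot": [0, 0, -16.4], "fingers": 20}, {"dp": [-3.74, 2.4, 1.5], "delta_rot": [0, 0, -16.4], "fingers": 20}, {"dp": [-3.74, 2.4, 1.5], "delta_rot": [0, 0, -16.4], "fingers": 20}, {"dp": [-3.74, 2.4, 1.5], "delta_rot": [0, 0, -16.4], "fingers": 20}, {"dp": [-3.74, 2.4, 1.5], "delta_rot": [0, 0, -16.4], "fingers": 20}]}}

```text
time_s: 21.82
ee_pos: [0.421, -0.0787, 0.1149]
ee_rot: [[-0.997, -0.083, 0.0], [-0.083, 0.997, -0.0], [-0.0, -0.0, -1.0]]
contact_force: [0.3, 0.0, -0.2]
finger_gap: 0.0786
grasp_force: 0.0
```

```bash
python3 -c "
from plan import *
plan((.42,-.078,.006,95),(.42,-.078,.09,95))"
```

```text
t 21.8 p [ 0.421  -0.0787  0.1149] psi 94.8 gap 0.0786
dp [0.03, 0.03, 3.63] rot [-0.0, 0.0, -0.04] rows 2.6 w [ 0.42  -0.078  0.006]
dp [0.03, 0.03, 0.83] rot [-0.0, 0.0, -0.04] rows 2.0 w [ 0.42  -0.078  0.09 ]
```

>>> {"method": "step_arm", "body": {"commands": [{"dp": [0, 0, 1.3], "delta_rot": [0, 0, 0], "fingers": 20}, {"dp": [0, 0, 2.5], "delta_rot": [0, 0, 0], "fingers": 20}, {"dp": [0, 0, 3.3], "delta_rot": [0, 0, 0], "fingers": 20}, {"dp": [0, 0, 3.63], "delta_rot": [0, 0, 0], "fingers": 20}, {"dp": [0, 0, 3.63], "delta_rot": [0, 0, 0], "fingers": 20}, {"dp": [0, 0, 3.63], "delta_rot": [0, 0, 0], "fingers": 255}, {"dp": [0, 0, 3.63], "delta_rot": [0, 0, 0], "fingers": 255}, {"dp": [0, 0, 3.63], "delta_rot": [0, 0, 0], "fingers": 255}, {"dp": [0, 0, 3.63], "delta_rot": [0, 0, 0], "fingers": 255}, {"dp": [0, 0, 3.63], "delta_rot": [0, 0, 0], "fingers": 255}, {"dp": [0, 0, 3.63], "delta_rot": [0, 0, 0], "fingers": 255}, {"dp": [0, 0, 3.63], "delta_rot": [0, 0, 0], "fingers": 255}, {"dp": [0, 0, 2.2], "delta_rot": [0, 0, 0], "fingers": 255}, {"dp": [0, 0, 1.2], "delta_rot": [0, 0, 0], "fingers": 255}, {"dp": [0, 0, 0.8], "delta_rot": [0, 0, 0], "fingers": 255}, {"dp": [0, 0, 0.8], "delta_rot": [0, 0, 0], "fingers": 255}, {"dp": [0, 0, 0.8], "delta_rot": [0, 0, 0], "fingers": 255}]}}

```text
time_s: 23.23
ee_pos: [0.4206, -0.0785, 0.092]
ee_rot: [[-0.996, -0.087, 0.003], [-0.087, 0.996, -0.001], [-0.003, -0.002, -1.0]]
contact_force: [-0.9, 0.1, -1.7]
finger_gap: 0.0409
grasp_force: 41.4
```

```bash
python3 -c "
from plan import *
plan((.419,.1703,.08,4.4),)"
```

```text
t 23.2 p [ 0.4206 -0.0785  0.092 ] psi 95.0 gap 0.0409
dp [-0.66, 8.27, 0.39] rot [0.01, 0.03, 15.1] rows 12.7 w [0.419 0.17  0.08 ]
```

>>> {"method": "step_arm", "body": {"commands": [{"dp": [-0.66, 8.27, 0.3], "delta_rot": [0, 0, 15.1], "fingers": 255}, {"dp": [-0.66, 8.27, 0.3], "delta_rot": [0, 0, 15.1], "fingers": 255}, {"dp": [-0.66, 8.27, 0.3], "delta_rot": [0, 0, 15.1], "fingers": 255}, {"dp": [-0.66, 8.27, 0.3], "delta_rot": [0, 0, 15.1], "fingers": 255}, {"dp": [-0.66, 8.27, 0.3], "delta_rot": [0, 0, 15.1], "fingers": 255}, {"dp": [-0.66, 8.27, 0.3], "delta_rot": [0, 0, 15.1], "fingers": 255}, {"dp": [-0.66, 8.27, 0.3], "delta_rot": [0, 0, 15.1], "fingers": 255}, {"dp": [-0.66, 8.27, 0.3], "delta_rot": [0, 0, 15.1], "fingers": 255}, {"dp": [-0.66, 8.27, 0.3], "delta_rot": [0, 0, 15.1], "fingers": 255}, {"dp": [-0.66, 8.27, 0.3], "delta_rot": [0, 0, 15.1], "fingers": 255}, {"dp": [-0.66, 8.27, 0.3], "delta_rot": [0, 0, 15.1], "fingers": 255}, {"dp": [-0.66, 8.27, 0.3], "delta_rot": [0, 0, 15.1], "fingers": 255}, {"dp": [-0.66, 8.27, 0.3], "delta_rot": [0, 0, 15.1], "fingers": 255}, {"dp": [-0.66, 8.27, 0.3], "delta_rot": [0, 0, 15.1], "fingers": 255}, {"dp": [-0.66, 8.27, 0.3], "delta_rot": [0, 0, 15.1], "fingers": 255}, {"dp": [-0.66, 8.27, 0.3], "delta_rot": [0, 0, 15.1], "fingers": 255}, {"dp": [-0.66, 8.27, 0.3], "delta_rot": [0, 0, 15.1], "fingers": 255}]}}

```text
time_s: 24.65
ee_pos: [0.4174, 0.1706, 0.0813]
ee_rot: [[-0.08, 0.997, -0.002], [0.997, 0.08, -0.0], [-0.0, -0.002, -1.0]]
contact_force: [0.1, -0.4, -1.2]
finger_gap: 0.0412
grasp_force: 41.4
```

```bash
python3 -c "
from plan import *
plan((.419,.1703,.0115,4.4),(.419,.1703,.15,4.4))"
```

```text
t 24.6 p [0.4174 0.1706 0.0813] psi 4.6 gap 0.0412
dp [-0.01, 0.06, 2.33] rot [-0.02, 0.0, 0.03] rows 1.7 w [0.419 0.17  0.012]
dp [-0.01, 0.05, -2.29] rot [-0.02, 0.0, 0.03] rows 3.3 w [0.419 0.17  0.15 ]
```

>>> {"method": "step_arm", "body": {"commands": [{"dp": [0, 0.05, 1.2], "delta_rot": [0, 0, 0], "fingers": 255}, {"dp": [0, 0.05, 1.9], "delta_rot": [0, 0, 0], "fingers": 255}, {"dp": [0, 0.05, 2.25], "delta_rot": [0, 0, 0], "fingers": 255}, {"dp": [0, 0.05, 2.33], "delta_rot": [0, 0, 0], "fingers": 255}, {"dp": [0, 0.05, 2.33], "delta_rot": [0, 0, 0], "fingers": 255}, {"dp": [0, 0.05, 2.33], "delta_rot": [0, 0, 0], "fingers": 80}, {"dp": [0, 0.05, 2.33], "delta_rot": [0, 0, 0], "fingers": 80}, {"dp": [0, 0.05, 2.33], "delta_rot": [0, 0, 0], "fingers": 80}, {"dp": [0, 0.05, 1.2], "delta_rot": [0, 0, 0], "fingers": 80}, {"dp": [0, 0.05, -0.1], "delta_rot": [0, 0, 0], "fingers": 80}, {"dp": [0, 0.05, -1.4], "delta_rot": [0, 0, 0], "fingers": 80}, {"dp": [0, 0.05, -2.3], "delta_rot": [0, 0, 0], "fingers": 80}, {"dp": [0, 0.05, -2.3], "delta_rot": [0, 0, 0], "fingers": 105}, {"dp": [0, 0.05, -2.3], "delta_rot": [0, 0, 0], "fingers": 105}]}}

```text
time_s: 25.82
ee_pos: [0.4211, 0.1711, 0.1531]
ee_rot: [[-0.077, 0.997, 0.005], [0.997, 0.077, 0.001], [0.0, 0.005, -1.0]]
contact_force: [-0.8, -0.7, 0.2]
finger_gap: 0.0504
grasp_force: 0.0
```

```bash
python3 -c "
from plan import *
plan((*(g2w(-.084,.165,.16)),86.6),)"
```

```text
t 25.8 p [0.4211 0.1711 0.1531] psi 4.4 gap 0.0504
dp [0.33, 3.88, -0.21] rot [0.04, 0.03, -13.7] rows 11.5 w [0.537 0.19  0.16 ]
```

>>> {"method": "step_arm", "body": {"commands": [{"dp": [0.33, 3.88, -0.3], "delta_rot": [0, 0, -13.7], "fingers": 105}, {"dp": [0.33, 3.88, -0.3], "delta_rot": [0, 0, -13.7], "fingers": 105}, {"dp": [0.33, 3.88, -0.3], "delta_rot": [0, 0, -13.7], "fingers": 105}, {"dp": [0.33, 3.88, -0.3], "delta_rot": [0, 0, -13.7], "fingers": 105}, {"dp": [0.33, 3.88, -0.3], "delta_rot": [0, 0, -13.7], "fingers": 105}, {"dp": [0.33, 3.88, -0.3], "delta_rot": [0, 0, -13.7], "fingers": 105}, {"dp": [0.33, 3.88, -0.3], "delta_rot": [0, 0, -13.7], "fingers": 105}, {"dp": [0.33, 3.88, -0.3], "delta_rot": [0, 0, -13.7], "fingers": 105}, {"dp": [0.33, 3.88, -0.3], "delta_rot": [0, 0, -13.7], "fingers": 105}, {"dp": [0.33, 3.88, -0.3], "delta_rot": [0, 0, -13.7], "fingers": 105}, {"dp": [0.33, 3.88, -0.3], "delta_rot": [0, 0, -13.7], "fingers": 105}, {"dp": [0.33, 3.88, -0.3], "delta_rot": [0, 0, -13.7], "fingers": 105}, {"dp": [0.33, 3.88, -0.3], "delta_rot": [0, 0, -13.7], "fingers": 105}, {"dp": [0.33, 3.88, -0.3], "delta_rot": [0, 0, -13.7], "fingers": 105}, {"dp": [0.33, 3.88, -0.3], "delta_rot": [0, 0, -13.7], "fingers": 105}]}}

```text
time_s: 27.07
ee_pos: [0.5343, 0.1895, 0.1589]
ee_rot: [[-0.998, 0.062, -0.002], [0.062, 0.998, -0.0], [0.002, -0.0, -1.0]]
contact_force: [0.5, 0.6, -0.7]
finger_gap: 0.0503
grasp_force: 0.0
```

```bash
python3 -c "
from plan import *
plan((*(g2w(-.084,.165,.07)),86.6),(*(g2w(-.084,.165,.099)),86.6),(*(g2w(.024,.165,.099)),86.6),(*(g2w(.024,.165,.07)),86.6))"
```

```text
t 27.1 p [0.5343 0.1895 0.1589] psi 86.5 gap 0.0503
dp [-0.08, 0.02, 2.96] rot [-0.0, -0.02, -0.02] rows 2.1 w [0.537 0.19  0.07 ]
dp [-0.08, 0.02, 2.0] rot [-0.0, -0.02, -0.02] rows 0.7 w [0.537 0.19  0.099]
dp [-3.68, 0.02, 1.99] rot [-0.0, -0.02, -0.02] rows 2.6 w [0.644 0.183 0.099]
dp [-3.68, 0.02, 2.96] rot [-0.0, -0.02, -0.02] rows 0.7 w [0.644 0.183 0.07 ]
```

>>> {"method": "step_arm", "body": {"commands": [{"dp": [-0.08, 0.02, 1.4], "delta_rot": [0, 0, 0], "fingers": 105}, {"dp": [-0.08, 0.02, 2.4], "delta_rot": [0, 0, 0], "fingers": 105}, {"dp": [-0.08, 0.02, 2.9], "delta_rot": [0, 0, 0], "fingers": 105}, {"dp": [-0.08, 0.02, 2.96], "delta_rot": [0, 0, 0], "fingers": 105}, {"dp": [-0.08, 0.02, 2.96], "delta_rot": [0, 0, 0], "fingers": 105}, {"dp": [-0.08, 0.02, 2.96], "delta_rot": [0, 0, 0], "fingers": 255}, {"dp": [-0.08, 0.02, 2.96], "delta_rot": [0, 0, 0], "fingers": 255}, {"dp": [-0.08, 0.02, 2.96], "delta_rot": [0, 0, 0], "fingers": 255}, {"dp": [-0.08, 0.02, 2.96], "delta_rot": [0, 0, 0], "fingers": 255}, {"dp": [-0.08, 0.02, 2.96], "delta_rot": [0, 0, 0], "fingers": 255}, {"dp": [-0.08, 0.02, 2.96], "delta_rot": [0, 0, 0], "fingers": 255}, {"dp": [-0.08, 0.02, 2.6], "delta_rot": [0, 0, 0], "fingers": 255}, {"dp": [-0.08, 0.02, 2.3], "delta_rot": [0, 0, 0], "fingers": 255}, {"dp": [-0.08, 0.02, 2.0], "delta_rot": [0, 0, 0], "fingers": 255}, {"dp": [-0.08, 0.02, 2.0], "delta_rot": [0, 0, 0], "fingers": 255}, {"dp": [-0.08, 0.02, 2.0], "delta_rot": [0, 0, 0], "fingers": 255}]}}

```text
time_s: 28.4
ee_pos: [0.538, 0.1901, 0.1012]
ee_rot: [[-0.998, 0.06, 0.002], [0.06, 0.998, 0.0], [-0.002, 0.0, -1.0]]
contact_force: [0.7, 0.3, -0.9]
finger_gap: 0.0214
grasp_force: 43.8
```

```bash
python3 -c "
from plan import *
plan((*(g2w(.024,.165,.099)),86.6),(*(g2w(.024,.165,.07)),86.6))
from meas import *
for n in ('top','scene'):
  p,d=grab(n);P=pts(n,d); h=cv2.cvtColor(p,cv2.COLOR_BGR2HSV); H,S,V=[h[...,i].astype(int) for i in range(3)]
  m=(H>=5)&(H<15)&(S>200)&(V>120)&(P[...,2]>.06)&(P[...,2]<.15)
  for c in comps(m,P,8): print(n,c)
"
```

```text
t 28.4 p [0.538  0.1901 0.1012] psi 86.6 gap 0.0214
dp [-3.55, -0.01, 0.08] rot [0.0, 0.02, -0.0] rows 2.6 w [0.644 0.183 0.099]
dp [-3.55, -0.01, 1.05] rot [0.0, 0.02, -0.0] rows 0.7 w [0.644 0.183 0.07 ]
```

>>> {"method": "step_arm", "body": {"commands": [{"dp": [-1.0, 0, 0.05], "delta_rot": [0, 0, 0], "fingers": 255}, {"dp": [-2.0, 0, 0.05], "delta_rot": [0, 0, 0], "fingers": 255}, {"dp": [-3.0, 0, 0.05], "delta_rot": [0, 0, 0], "fingers": 255}, {"dp": [-3.58, 0, 0.05], "delta_rot": [0, 0, 0], "fingers": 255}, {"dp": [-3.58, 0, 0.05], "delta_rot": [0, 0, 0], "fingers": 255}, {"dp": [-3.58, 0, 0.05], "delta_rot": [0, 0, 0], "fingers": 255}, {"dp": [-3.58, 0, 0.05], "delta_rot": [0, 0, 0], "fingers": 255}]}}

```text
time_s: 29.08
ee_pos: [0.6431, 0.1837, 0.0974]
ee_rot: [[-0.998, 0.059, -0.003], [0.059, 0.998, -0.0], [0.003, -0.0, -1.0]]
contact_force: [-0.1, -0.5, -0.7]
finger_gap: 0.0211
grasp_force: 43.8
```

```bash
python3 -c "
from plan import *
plan((*(g2w(.024,.165,.07)),86.6))
from look import *
p,d=grab('scene'); cv2.imwrite('pics/s2.png',cv2.resize(p[205:280,220:320],(800,600),interpolation=cv2.INTER_CUBIC))
"
```

```text
t 29.1 p [0.6431 0.1837 0.0974] psi 86.6 gap 0.0211
dp [-0.04, -0.01, 0.91] rot [-0.0, -0.03, -0.0] rows 0.7 w [0.644 0.183 0.07 ]
```

View pics/s2.png

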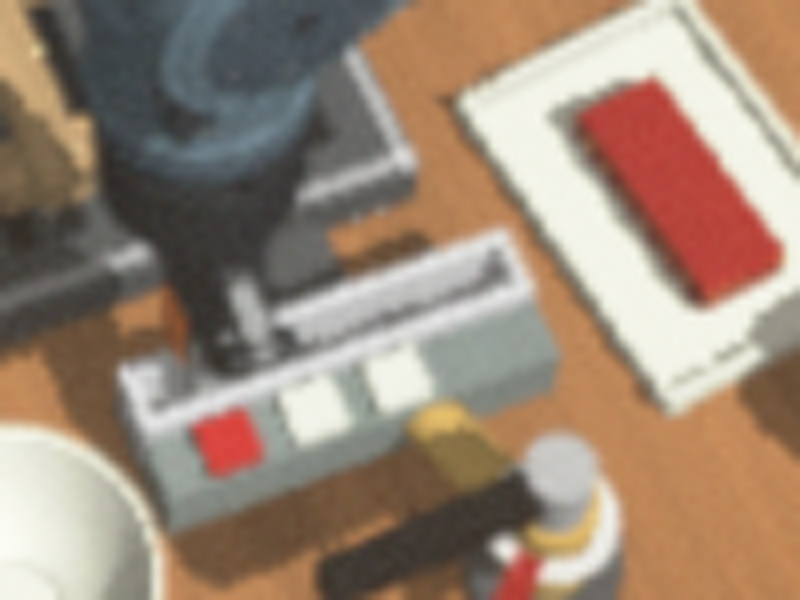

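The slider hangs above the red notch (blade at 175,370), and the tin lies in the dish (680,190). I'll lower it gently.

>>> {"method": "step_arm", "body": {"commands": [{"dp": [-0.03, 0, 0.3], "delta_rot": [0, 0, 0], "fingers": 255}, {"dp": [-0.03, 0, 0.6], "delta_rot": [0, 0, 0], "fingers": 255}, {"dp": [-0.03, 0, 0.8], "delta_rot": [0, 0, 0], "fingers": 255}, {"dp": [-0.03, 0, 0.88], "delta_rot": [0, 0, 0], "fingers": 255}, {"dp": [-0.03, 0, 0.88], "delta_rot": [0, 0, 0], "fingers": 255}, {"dp": [-0.03, 0, 0.88], "delta_rot": [0, 0, 0], "fingers": 255}]}}

```text
time_s: 29.63
ee_pos: [0.6451, 0.1836, 0.0729]
ee_rot: [[-0.998, 0.059, -0.001], [0.059, 0.998, -0.0], [0.0, -0.0, -1.0]]
contact_force: [-3.7, 0.1, 8.4]
finger_gap: 0.0211
grasp_force: 45.3
```

>>> {"method": "step_arm", "body": {"commands": [{"dp": [-0.03, 0, 0], "delta_rot": [0, 0, 0], "fingers": 105}, {"dp": [-0.03, 0, 0], "delta_rot": [0, 0, 0], "fingers": 105}, {"dp": [-0.03, 0, 0], "delta_rot": [0, 0, 0], "fingers": 105}, {"dp": [-0.03, 0, -1.3], "delta_rot": [0, 0, 0], "fingers": 105}, {"dp": [-0.03, 0, -2.6], "delta_rot": [0, 0, 0], "fingers": 105}, {"dp": [6, 0, -2.6], "delta_rot": [0, 0, 0], "fingers": 105}, {"dp": [6, 0, -2.6], "delta_rot": [0, 0, 0], "fingers": 105}, {"dp": [6, 0, -2.6], "delta_rot": [0, 0, 0], "fingers": 105}, {"dp": [6, 0, -2.6], "delta_rot": [0, 0, 0], "fingers": 105}, {"dp": [6, 0, -2.6], "delta_rot": [0, 0, 0], "fingers": 105}, {"dp": [6, 0, -2.6], "delta_rot": [0, 0, 0], "fingers": 105}]}}

```text
time_s: 30.55
ee_pos: [0.4616, 0.1948, 0.1494]
ee_rot: [[-0.998, 0.058, -0.003], [0.058, 0.998, -0.0], [0.003, -0.0, -1.0]]
contact_force: [0.5, 1.0, -0.1]
finger_gap: 0.0505
grasp_force: 0.0
```

```bash
python3 -c "
from plan import *
from look import *
for n,(v,u) in (('scene',(205,220)),('top',(130,150))):
  p,d=grab(n); P=pts(n,d); cv2.imwrite('pics/%s3.png'%n,cv2.resize(p[v:v+75,u:u+100],(800,600),interpolation=cv2.INTER_CUBIC))
  h=cv2.cvtColor(p,cv2.COLOR_BGR2HSV); H,S,V=[h[...,i].astype(int) for i in range(3)]
  m=(H>=4)&(H<16)&(S>190)&(V>120)&(P[...,2]>.06)&(P[...,2]<.15)&(P[...,0]<.75)&(abs(P[...,1]-.18)<.05)
  for c in comps(m,P,8): print(n,c)
  print(proj(n,g2w(.024,.165,.102)))
plan((.42,.2,.16,86))
"
```

```text
[[244.89699527 244.96767289]]
top {'n': np.int32(39), 'px': array([196.7, 155.2]), 'mean': array([636.2, 183.3, 101.4]), 'rect': [[636.1, 183.8], [19.4, 24.4], 84.7], 'zmed': 101.4}
[[196.63057265 152.96827379]]
t 30.6 p [0.4663 0.1945 0.1507] psi 86.6 gap 0.05
dp [1.55, 0.09, -0.31] rot [0.0, 0.02, 0.1] rows 1.1 w [0.42 0.2  0.16]
```

View pics/scene3.png

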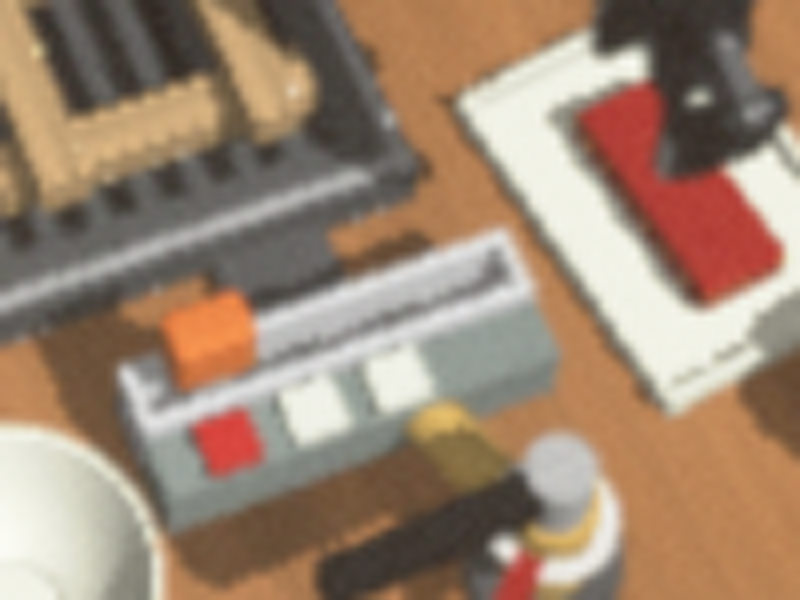

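The knob stands beside the red tab, at scene crop (205,320), with its top at 101 mm, so it is seated. Next is the lever.

```bash
python3 -c "
from plan import *
from meas import *
p,d,P=load('scene'); m=np.hypot(P[...,0]-.5468,P[...,1]-.2944)<.035
print('valve max z',np.percentile(P[m][:,2],99))
V=np.array([.5468,.2944])
def L(a,z,r=.075): t=np.radians(a); return (V[0]+r*np.cos(t),V[1]+r*np.sin(t),z,a+90)
plan(L(-3.4,.19),L(-3.4,.067))
print(proj('scene',[.6217,.2899,.096]),proj('top',[.6217,.2899,.096]))
"
```

```text
valve max z 0.10124452403268422
t 30.6 p [0.4663 0.1945 0.1507] psi 86.6 gap 0.05
dp [-4.99, 3.48, -1.3] rot [0.0, 0.02, 0.0] rows 4.5 w [0.622 0.29  0.19 ]
dp [-4.98, 3.48, 2.8] rot [0.0, 0.02, 0.0] rows 2.9 w [0.622 0.29  0.067]
[[266.78934914 272.46284054]] [[167.16524034 160.39384143]]
```

>>> {"method": "step_arm", "body": {"commands": [{"dp": [-0.1, 0, -1.3], "delta_rot": [0, 0, 0], "fingers": 105}, {"dp": [-4.99, 3.48, -1.3], "delta_rot": [0, 0, 0], "fingers": 105}, {"dp": [-4.99, 3.48, -1.3], "delta_rot": [0, 0, 0], "fingers": 105}, {"dp": [-4.99, 3.48, -1.3], "delta_rot": [0, 0, 0], "fingers": 105}, {"dp": [-4.99, 3.48, -1.3], "delta_rot": [0, 0, 0], "fingers": 105}, {"dp": [-4.99, 3.48, -1.3], "delta_rot": [0, 0, 0], "fingers": 105}, {"dp": [-4.99, 3.48, -1.3], "delta_rot": [0, 0, 0], "fingers": 105}, {"dp": [-4.99, 3.48, -1.3], "delta_rot": [0, 0, 0], "fingers": 105}, {"dp": [-4.99, 3.48, -1.3], "delta_rot": [0, 0, 0], "fingers": 105}]}}

```text
time_s: 31.4
ee_pos: [0.6212, 0.2889, 0.1884]
ee_rot: [[-0.998, 0.06, -0.001], [0.06, 0.998, -0.001], [0.001, -0.001, -1.0]]
contact_force: [-0.3, 0.0, 0.0]
finger_gap: 0.05
grasp_force: 0.0
```

```bash
python3 -c "
from plan import *
V=np.array([.5468,.2944])
def L(a,z,r=.075): t=np.radians(a); return (V[0]+r*np.cos(t),V[1]+r*np.sin(t),z,a+90)
plan(L(-3.4,.067),L(5,.067),L(12,.067),L(19,.067),L(25,.067),L(32,.067),L(38.4,.067),L(38.4,.17))
"
```

```text
t 31.4 p [0.6212 0.2889 0.1884] psi 86.6 gap 0.05
dp [-0.02, 0.04, 4.05] rot [-0.01, -0.01, -0.01] rows 2.9 w [0.622 0.29  0.067]
dp [0.01, 0.4, 4.05] rot [-0.01, -0.01, -1.41] rows 1.2 w [0.622 0.301 0.067]
dp [0.07, 0.7, 4.05] rot [-0.0, -0.01, -2.57] rows 1.0 w [0.62  0.31  0.067]
dp [0.17, 0.99, 4.05] rot [-0.0, -0.01, -3.74] rows 1.0 w [0.618 0.319 0.067]
dp [0.28, 1.23, 4.05] rot [-0.0, -0.01, -4.74] rows 0.8 w [0.615 0.326 0.067]
dp [0.45, 1.49, 4.05] rot [-0.0, -0.01, -5.91] rows 1.0 w [0.61  0.334 0.067]
dp [0.62, 1.7, 4.05] rot [-0.0, -0.01, -6.97] rows 0.9 w [0.606 0.341 0.067]
dp [0.62, 1.7, 0.61] rot [-0.0, -0.01, -6.97] rows 2.5 w [0.606 0.341 0.17 ]
```

>>> {"method": "step_arm", "body": {"commands": [{"dp": [0, 0.04, 1.4], "delta_rot": [0, 0, 0], "fingers": 105}, {"dp": [0, 0.04, 2.7], "delta_rot": [0, 0, 0], "fingers": 105}, {"dp": [0, 0.04, 3.7], "delta_rot": [0, 0, 0], "fingers": 105}, {"dp": [0, 0.04, 4.05], "delta_rot": [0, 0, 0], "fingers": 105}, {"dp": [0, 0.04, 4.05], "delta_rot": [0, 0, 0], "fingers": 105}, {"dp": [0, 0.04, 4.05], "delta_rot": [0, 0, 0], "fingers": 255}, {"dp": [0, 0.04, 4.05], "delta_rot": [0, 0, 0], "fingers": 255}, {"dp": [0, 0.04, 4.05], "delta_rot": [0, 0, 0], "fingers": 255}, {"dp": [0, 0.04, 4.05], "delta_rot": [0, 0, 0], "fingers": 255}, {"dp": [0, 0.04, 4.05], "delta_rot": [0, 0, 0], "fingers": 255}, {"dp": [0, 0.04, 4.05], "delta_rot": [0, 0, 0], "fingers": 255}, {"dp": [0, 0.04, 4.05], "delta_rot": [0, 0, 0], "fingers": 255}], "squeeze": 20}}

```text
time_s: 32.4
ee_pos: [0.6237, 0.2911, 0.0712]
ee_rot: [[-0.998, 0.059, 0.005], [0.059, 0.998, 0.001], [-0.005, 0.001, -1.0]]
contact_force: [0.2, -1.3, 7.0]
finger_gap: 0.0161
grasp_force: 20.5
```

```bash
python3 -c "
from plan import *
V=np.array([.5468,.2944])
def L(a,z,r=.075): t=np.radians(a); return (V[0]+r*np.cos(t),V[1]+r*np.sin(t),z,a+90)
plan(L(5,.067),L(12,.067),L(19,.067),L(25,.067),L(32,.067),L(38.4,.067),L(38.4,.17))
"
```

```text
t 32.4 p [0.6237 0.2911 0.0712] psi 86.6 gap 0.0161
dp [0.09, 0.32, 0.14] rot [0.01, 0.05, -1.4] rows 1.2 w [0.622 0.301 0.067]
dp [0.16, 0.62, 0.14] rot [0.0, 0.05, -2.56] rows 1.0 w [0.62  0.31  0.067]
dp [0.25, 0.91, 0.14] rot [0.0, 0.05, -3.73] rows 1.0 w [0.618 0.319 0.067]
dp [0.37, 1.15, 0.14] rot [-0.0, 0.05, -4.73] rows 0.8 w [0.615 0.326 0.067]
dp [0.53, 1.41, 0.14] rot [-0.01, 0.05, -5.9] rows 1.0 w [0.61  0.334 0.067]
dp [0.7, 1.62, 0.14] rot [-0.01, 0.05, -6.96] rows 0.9 w [0.606 0.341 0.067]
dp [0.68, 1.63, -3.3] rot [-0.01, 0.05, -6.96] rows 2.5 w [0.606 0.341 0.17 ]
```

>>> {"method": "step_arm", "body": {"commands": [{"dp": [0, 0, -0.15], "delta_rot": [0, 0, 0], "fingers": 255}, {"dp": [0.02, 0.18, -0.15], "delta_rot": [0, 0, -0.7], "fingers": 255}, {"dp": [0.03, 0.36, -0.15], "delta_rot": [0, 0, -1.4], "fingers": 255}, {"dp": [0.06, 0.51, -0.15], "delta_rot": [0, 0, -2.0], "fingers": 255}, {"dp": [0.09, 0.66, -0.15], "delta_rot": [0, 0, -2.56], "fingers": 255}, {"dp": [0.14, 0.81, -0.15], "delta_rot": [0, 0, -3.15], "fingers": 255}, {"dp": [0.19, 0.95, -0.15], "delta_rot": [0, 0, -3.73], "fingers": 255}, {"dp": [0.3, 1.19, -0.15], "delta_rot": [0, 0, -4.73], "fingers": 255}, {"dp": [0.38, 1.32, -0.15], "delta_rot": [0, 0, -5.3], "fingers": 255}, {"dp": [0.47, 1.45, -0.15], "delta_rot": [0, 0, -5.9], "fingers": 255}, {"dp": [0.55, 1.56, -0.15], "delta_rot": [0, 0, -6.4], "fingers": 255}, {"dp": [0.64, 1.66, -0.15], "delta_rot": [0, 0, -6.96], "fingers": 255}, {"dp": [0.64, 1.66, -0.15], "delta_rot": [0, 0, -6.96], "fingers": 255}, {"dp": [0.64, 1.66, -0.15], "delta_rot": [0, 0, -6.96], "fingers": 255}, {"dp": [0.64, 1.66, -0.15], "delta_rot": [0, 0, -6.96], "fingers": 255}]}}

```text
time_s: 33.65
ee_pos: [0.6057, 0.3417, 0.0723]
ee_rot: [[-0.785, -0.619, 0.001], [-0.619, 0.785, 0.0], [-0.001, -0.0, -1.0]]
contact_force: [3.5, 1.3, -6.8]
finger_gap: 0.0157
grasp_force: 21.4
```

```bash
python3 -c "
from plan import *
V=np.array([.5468,.2944])
o=readout.observe(); d=o['ee_pos'][:2]-V; print(np.degrees(np.arctan2(d[1],d[0])),np.hypot(*d),o['contact_force'])
plan()
"
```

```text
38.72369786804856 0.0755433953277737 [ 3.50111695  1.33416359 -6.82334504]
t 33.6 p [0.6057 0.3417 0.0723] psi 128.3 gap 0.0157
```

>>> {"method": "step_arm", "body": {"commands": [{"dp": [0, 0, 0], "delta_rot": [0, 0, 0], "fingers": 105}, {"dp": [0, 0, 0], "delta_rot": [0, 0, 0], "fingers": 105}, {"dp": [0, 0, 0], "delta_rot": [0, 0, 0], "fingers": 105}, {"dp": [0, 0, -1.0], "delta_rot": [0, 0, 0], "fingers": 105}, {"dp": [0, 0, -2.3], "delta_rot": [0, 0, 0], "fingers": 105}, {"dp": [0, 0, -3.6], "delta_rot": [0, 0, 0], "fingers": 105}, {"dp": [0, 0, -5], "delta_rot": [0, 0, 0], "fingers": 105}, {"dp": [9, 0, -5], "delta_rot": [0, 0, 0], "fingers": 105}, {"dp": [9, 0, -5], "delta_rot": [0, 0, 0], "fingers": 105}, {"dp": [9, 0, -5], "delta_rot": [0, 0, 0], "fingers": 105}, {"dp": [9, 0, -5], "delta_rot": [0, 0, 0], "fingers": 105}, {"dp": [9, 0, -5], "delta_rot": [0, 0, 0], "fingers": 105}, {"dp": [9, 0, -5], "delta_rot": [0, 0, 0], "fingers": 105}, {"dp": [9, 0, -5], "delta_rot": [0, 0, 0], "fingers": 105}, {"dp": [9, 0, -5], "delta_rot": [0, 0, 0], "fingers": 105}, {"dp": [9, 0, -5], "delta_rot": [0, 0, 0], "fingers": 105}]}}

```text
time_s: 34.98
ee_pos: [0.3934, 0.1739, 0.2232]
ee_rot: [[-0.785, -0.619, 0.002], [-0.619, 0.785, 0.001], [-0.002, -0.001, -1.0]]
contact_force: [-0.0, 0.2, 0.3]
finger_gap: 0.05
grasp_force: 0.0
```

```bash
python3 -c "
from plan import *
from look import *
look('f')
for n in ('top','scene'):
  p,d,P=load(n); h=cv2.cvtColor(p,cv2.COLOR_BGR2HSV)
  m=(h[...,2]<60)&(P[...,2]>.08)&(P[...,2]<.105)&(np.hypot(P[...,0]-.5468,P[...,1]-.2944)<.13)&(P[...,0]>.55)
  for c in comps(m,P): print('lever',c['mean'],c['rect'], np.degrees(np.arctan2(c['mean'][1]-294.4,c['mean'][0]-546.8)))
a=cv2.imread('pics/top_f.png');b=cv2.imread('pics/scene_f.png')
"
```

```text
top tower 248 [242.9 151. ] [653.5  19.4  73.9] [[654.3, 19.1], [138.6, 24.3], 87.0]
top tower 241 [241.4 175.6] [563.1  26.8  74.1] [[563.9, 28.2], [137.4, 23.1], 86.7]
top red 16 [190.5 156.5] [643.5 213.3  52.3] [[643.4, 213.1], [11.7, 12.7], 87.3]
top red 100 [209.6 217.1] [420.4 148.4  28.1] [[420.7, 148.6], [40.8, 29.8], 88.7]
scene tower 260 [246.3 203.1] [569.8  31.1  73.1] [[568.8, 28.6], [141.9, 24.0], 87.0]
scene tower 259 [220.6 211.1] [659.8  23.7  73.1] [[659.2, 20.1], [145.0, 22.5], 86.8]
scene red 184 [305.2 228.2] [420.2 177.6  26.7] [[422.0, 176.3], [35.2, 95.1], 6.5]
scene red 26 [248.1 259.7] [645.9 210.5  50. ] [[646.0, 209.8], [16.9, 17.5], 79.7]
scene red 35 [273.3 300.6] [633.7 361.6  52.2] [[634.3, 361.7], [36.7, 8.5], 39.1]
lever [591.2 329.5  96.5] [[589.6, 328.0], [62.0, 4.2], 39.7] 38.32780000280054
```

View pics/top_f.png

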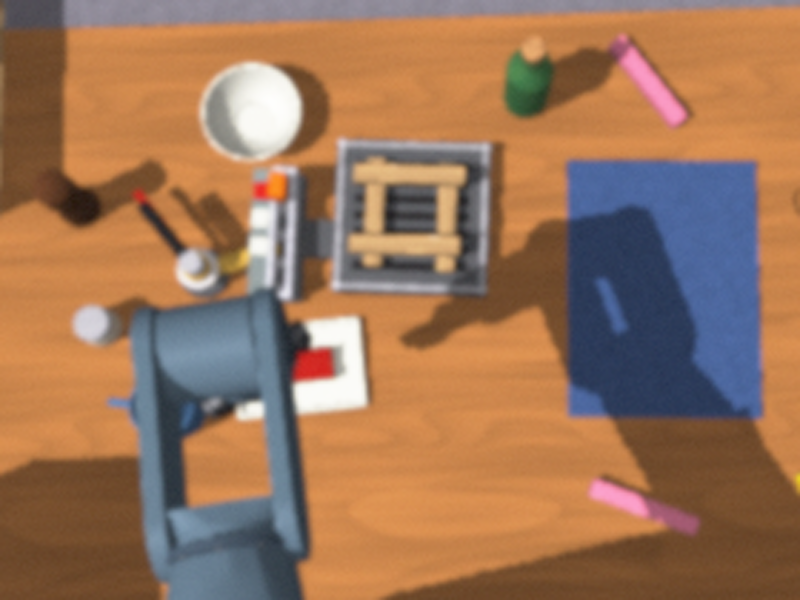

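View pics/scene_f.png

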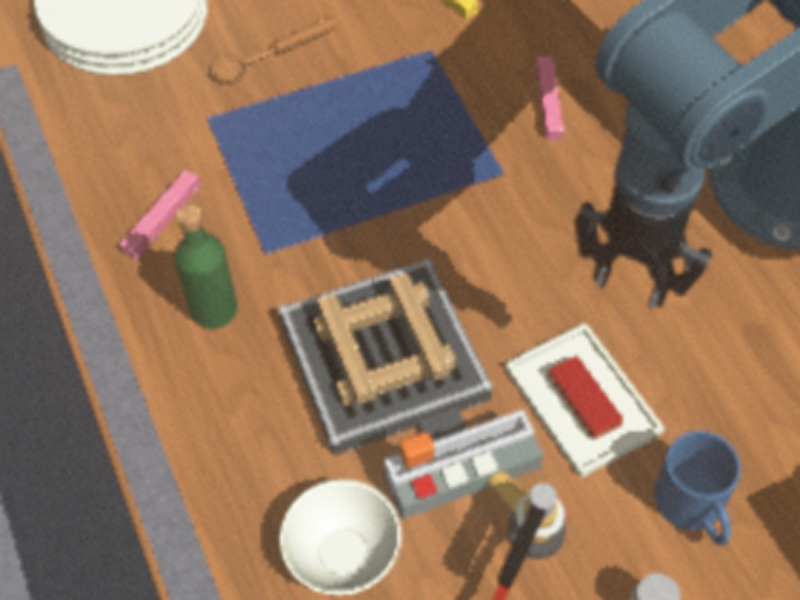

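The tower is square on the hearth (top (408,215)), and the slider sits by the red tab (275,187). The lever covers the pointer (160,220), and the tin lies flat in the dish (scene (585,395)). Handing in.

```bash
python3 -c "
from cell import ticket
print(ticket.sign_off())"
```

```text
the job is handed in; nothing more can be done
None
```

I handed the job in after about 35 s of robot time, and the final camera check showed every part in place: slider seated by the red tab, all four sticks in the crosswise tower, lever over the pointer, tin flat in the dish; the hand-in returned no verdict.

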